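Load the moisture analyser with a coal sample

TASK

Slide the analyser's cover fully open, then pour all eight coal lumps from the tall cup into the dish in the analyser. Stand the empty cup upright on the black mat and let go of it, then slide the cover fully shut again. Leave the other tins, bottles and tools where they are.

Things in the scene. Friction and masses are not known exactly. Their poses are not given: they have to be found in the camera images.
- cover (a joint): the analyser's sliding cover: 0 = fully shut over the dish, grows as it is slid open, 0.150 m = fully open (end stop). The cover slides along the analyser's own -y to open, +y to shut; it stays where it is left (drag about 2 N plus a little damping), no latch. At the start it is shut or up to 40 mm open.
- cover_grip (a point): top of the cover's upright black grip blade, at its centre. The blade is 60 mm long along the analyser's x, 12 mm thick along its y, and stands 44 mm up from the cover plate (plate 154 x 150 mm, 6 mm thick, top 86 mm above the table); blade top 130 mm above the table. Moves with the cover; axes parallel to the analyser's.
- analyser: white bench moisture analyser, fixed to the table: housing 180 mm (its x) by 340 mm (its y) by 75 mm high, origin at the centre of its underside on the table. A steel plate cover slides on its top deck. The dish sits in a round well in the deck at analyser (0, +75 mm); the cover opens towards analyser -y. Yaw varies.
- dish: round aluminium drying dish fixed in the analyser's well, under the cover when it is shut. Origin at the centre of its underside, 20 mm above the table, z up. Inside: floor 4 mm above the origin, rim 55 mm above the origin (flush with the deck, 75 mm above the table), inner diameter 123 mm at the rim, 106 mm at the floor.
- cup: tall round aluminium sample cup, loose, open top, holding 8 coal lumps; 88 mm high, outer diameter 56 mm at the foot widening evenly to 66 mm at the rim, wall 3 mm, floor 4 mm; about 0.12 kg plus 0.1 kg of lumps. Origin at the centre of its underside, z towards the mouth. It starts upright on the table, left or right, and the mat lies on the other side.
- cup_rim (a point): centre of the cup's mouth, 88 mm above its underside.
- mat: thin square black rubber mat, 130 x 130 x 4 mm, fixed flat on the table; origin at the centre of its underside.
- lump1_mid (a point): middle of coal lump 1: a black angular lump about 22 mm across and 20 mm high, about 12 g, rough (friction about 0.6); starts inside the cup.
- lump2_mid (a point): middle of coal lump 2: a black angular lump about 22 mm across and 20 mm high, about 12 g, rough (friction about 0.6); starts inside the cup.
- lump3_mid (a point): middle of coal lump 3: a black angular lump about 22 mm across and 20 mm high, about 12 g, rough (friction about 0.6); starts inside the cup.
- lump4_mid (a point): middle of coal lump 4: a black angular lump about 22 mm across and 20 mm high, about 12 g, rough (friction about 0.6); starts inside the cup.
- lump5_mid (a point): middle of coal lump 5: a black angular lump about 22 mm across and 20 mm high, about 12 g, rough (friction about 0.6); starts inside the cup.
- lump6_mid (a point): middle of coal lump 6: a black angular lump about 22 mm across and 20 mm high, about 12 g, rough (friction about 0.6); starts inside the cup.
- lump7_mid (a point): middle of coal lump 7: a black angular lump about 22 mm across and 20 mm high, about 12 g, rough (friction about 0.6); starts inside the cup.
- lump8_mid (a point): middle of coal lump 8: a black angular lump about 22 mm across and 20 mm high, about 12 g, rough (friction about 0.6); starts inside the cup.
- tin: small empty aluminium tin, 76 mm wide, 28 mm high, bystander; origin at the centre of its underside
- tin_wide: wide shallow empty aluminium tin, 100 mm wide, 30 mm high, bystander; origin at the centre of its underside
- jar: closed amber glass jar, 60 mm wide, 90 mm high, bystander; origin at the centre of its underside
- brush: hand brush lying flat, 180 mm long, bystander; origin near its middle
- bottle: white plastic bottle, 64 mm wide, 150 mm high, bystander; origin at the centre of its underside
Mind the look-alikes: they are no part of the job. What is shaped like the cup but red is not meant.

How it is judged (in metres and radians):
On the way, in this order (a step that is already met when the one before it is completed fails the run):
1. the cover is slid fully open (within 10 mm of its stop) (value of joint cover above 0.14 m), for 0.1 s.
2. with the cover open, the cup is tipped over the dish (tilted more than about 70 degrees, its mouth within 100 mm of the dish's middle) (angle between cup's own z axis and vertical above 1.2 rad and horizontal distance between cup_rim and dish below 0.1 m and value of joint cover above 0.12 m).
3. all eight lumps lie in the dish, below its rim (horizontal distance between each of lump1_mid, lump2_mid, lump3_mid, lump4_mid, lump5_mid, lump6_mid, lump7_mid, lump8_mid and dish below 0.061 m and z of lump1_mid in the frame of dish between 0 and 0.055 m and z of lump2_mid in the frame of dish between 0 and 0.055 m and z of lump3_mid in the frame of dish between 0 and 0.055 m and z of lump4_mid in the frame of dish between 0 and 0.055 m and z of lump5_mid in the frame of dish between 0 and 0.055 m and z of lump6_mid in the frame of dish between 0 and 0.055 m and z of lump7_mid in the frame of dish between 0 and 0.055 m and z of lump8_mid in the frame of dish between 0 and 0.055 m), for 0.2 s.
4. the empty cup stands upright on the mat, released (x of cup in the frame of mat between -0.045 and 0.045 m and y of cup in the frame of mat between -0.045 and 0.045 m and z of cup in the frame of mat below 0.01 m and angle between cup's own z axis and vertical below 0.1 rad and contact force between the fingers and cup below 0.2 N), for 0.2 s.
5. the cover is slid fully shut (within 7 mm of its stop) (value of joint cover below 0.007 m), for 0.2 s.
At the end, for the whole second after the job is handed in: All eight lumps lie in the dish below its rim, the empty cup stands upright and still on the mat (its middle within 45 mm of the mat's middle along each side of the mat), released, and the cover is shut to within 7 mm of its stop (all of step 3 and all of step 4 and linear speed of cup below 0.02 m/s and value of joint cover below 0.007 m); the robot touches nothing.
It fails at once if the small empty tin is moved by more than 40 mm or tipped over (distance of tin from where it was at the start of the episode above 0.04 m or angle between tin's own z axis and vertical above 0.5 rad).
It fails at once if the wide empty tin is moved by more than 40 mm or tipped over (distance of tin_wide from where it was at the start of the episode above 0.04 m or angle between tin_wide's own z axis and vertical above 0.5 rad).
It fails at once if the jar is moved by more than 40 mm or tipped over (distance of jar from where it was at the start of the episode above 0.04 m or angle between jar's own z axis and vertical above 0.5 rad).
It fails at once if the brush is moved by more than 40 mm (distance of brush from where it was at the start of the episode above 0.04 m).
It fails at once if the bottle is moved by more than 40 mm or tipped over (distance of bottle from where it was at the start of the episode above 0.04 m or angle between bottle's own z axis and vertical above 0.5 rad).
It also fails if it takes over 72 s, if anything falls off the work surface, if the arm or the gripper's body presses on something with over 40 N, if the wrist force passes 120 N, or if a joint passes its speed limit or range.

ROBOT

A 6-joint arm with a two-finger parallel gripper is mounted at the origin on the work surface. World frame = base frame: x ahead of the robot, y to its left, z up, the work surface at z = 0. Lengths are in m, angles in degrees, forces in N, time in s.
With the tool pointing down it reaches from about 0.35 to 0.875 m from the base axis. Payload 4.2 kg.
Tool frame: the origin (TCP) lies on the centre line of the jaws, within the pads' length; the fingertips stand 19 mm ahead of it and the grasp point (between the pads) is the TCP; x points along the fingers, y is the direction in which the jaws open and shut, and the axes are right-handed (so a half turn about x gives the same grasp; the last joint's range is limited). The gripper opens to 87 mm and grips with 3 to 60 N. Pads are 19 mm wide; open, the fingers measure 117 mm over their backs; the gripper's body (75 mm by 190 mm) begins 51 mm behind the grasp point.
Start: joints at [-54.912, 22.042, 0.453, 0, -68.411, -14.817], TCP at [0.217, -0.586, 0.21] pointing down, gripper open.
Joint ranges: [-179.83, 179.83], [-69.29, 118.12], [-61.27, 80.66], [-181.25, 117.63], [-171.15, -9.14], [-177.46, 177.46]. Speed limits (degrees/s): [159.86, 159.86, 180, 180, 180, 180].

INTERFACE

Orientations are given as a 3x3 rotation matrix whose columns are the frame's x, y, z axes.
In Python, from station import r, viewer, job, spotter gives the robot as it stands.
- The arm moves only by the tool play_rows, never from a script. Its argument "commands" is a list of rows, each an object of numbers: "fingers": the gripper command: -1 is fully open, 1 is shut, values between are in proportion; "tx", "ty", "tz": the shift along the tool's x, y, z normalised to -1 to 1, where 1 is 750 mm; "ax", "ay", "az": the turn, a rotation vector about the tool's x, y, z normalised to -1 to 1, where 1 is pi rad. In form: [{"fingers": .., "tx": .., "ty": .., "tz": .., "ax": .., "ay": .., "az": ..}, ...]. A call has 1 to 5 rows; each row is the pose to reach, as a shift and turn from the pose commanded when the call began, along the tool's axes at that moment, turning the shorter way round; what a row does not reach only later rows make up. A row lasts 1/12 s, in which the tool goes at most 41.7 mm and 7.16 degrees, less where a joint would pass 70% of its speed; a pose out of reach is approached as far as the arm can. A call with a number of a shift or a turn outside -1 to 1 is refused whole. A call with a gripper value outside its range is refused whole. The fingers move at their own pace and stop on an object; the grip force is fixed at half the most. Time passes only in rows, so rows that repeat a pose let the fingers close. It gives the time, the measured TCP pose, the force and the opening at its end, in the units of the state.
- r.sense(): the state, without advancing time (a new reading comes with each control period).
- viewer.capture(name): name is "side" or "top" or "wrist"; returns a dict with "image" (400x640x3 uint8, red, green, blue), "fx", "fy", "cx", "cy" (pixels), "R" (3x3) and "t" (3): a world point X has camera coordinates R X + t; the wrist camera has in their place "mount" (4x4, takes a point from camera to tool coordinates, whose origin is the TCP and whose axes are the tool frame's). Camera axes: x right, y down, z forward; pixel columns grow to the right and rows downward; lengths in m; the calibration is good to about 2 mm. A picture is of the moment at which its call begins: read the wrist's pose just before it. There is no depth.
- job.finish_job(): hands the job in, once; it reports no verdict.
Trained networks look in a picture, given as the dict that the camera call returned (one of the last four; its "shot" number tells which), for a name from the list of things; names that differ only in an ending like _2 or _b are one class to them, and where a whole thing is asked for, a point or a joint stands for the part that bears it (a point fixed in the world has none). Each returns a list of dicts, best first, with "score" (0 to 1); they miss things now and then, are a little off and sometimes report something else, mostly with a low value. They report only what shows in the picture. A call takes as long as a camera call. They do not tell look-alikes from the thing itself.
- spotter.find_in(name, picture): "uv" ([column, row] in pixels, amid what is visible of it).
- spotter.silhouettes(name, picture): "region" (400x640 bool, what is visible of it) and "uv" ([column, row] in pixels, amid what is visible of it).
The state is a dict: "time_s": time; "joints": joint angles; "joint_velocities": joint speeds; "effort": joint torques, N m; "tcp_pos": TCP position; "ee_rot": TCP orientation; "wrist_force": force on the tool from outside, world axes, zero at the start; "moment": the same for the moment, N m; "gripper_width": opening from 0.0 (shut) to 1.0 (fully open).
Only numpy, scipy, OpenCV 4.12 (cv2) and the standard library are available. Lean on these libraries where they do the work, as an engineer would, in place of code of your own. Each camera call takes 0.05 s, during which the arm holds its last target. There are 200 camera calls.

## Working session

There is one attempt and no reset: what is moved stays moved. The work goes in short steps, Python scripts to look and compute and a tool call to move; the robot and the scene stay as the last step left them, time stands still between calls to the robot, and variables do not carry over. Pictures are saved under pics/ and viewed, about 8 in all and at most 12, crops included, and the job is handed in when it is done.

Besides the shell and the picture viewer there is one more tool, called after "Emit:" as a command line: name --argument value ..., lists and objects as JSON in quotes. play_rows: Moves the arm, as the interface text tells. Its arguments: {"type":"object","properties":{"commands":{"type":"array"}},"required":["commands"]}

```bash
ls; mkdir -p pics; cat > h.py <<'E'
import numpy as np, cv2
from station import r, viewer, job, spotter
def cap(n): return viewer.capture(n)
def camRT(p, s=None):
    if 'R' in p: return np.array(p['R']), np.array(p['t'])
    M=np.array(p['mount']); T=np.eye(4); T[:3,:3]=s['ee_rot']; T[:3,3]=s['tcp_pos']
    W=np.linalg.inv(T@M); return W[:3,:3], W[:3,3]
def ray(p,uv,z,s=None):
    R,t=camRT(p,s); d=R.T@np.array([(uv[0]-p['cx'])/p['fx'],(uv[1]-p['cy'])/p['fy'],1]); c=-R.T@t
    return c+d*(z-c[2])/d[2]
def proj(p,X,s=None):
    R,t=camRT(p,s); q=R@np.array(X)+t; return np.array([p['fx']*q[0]/q[2]+p['cx'],p['fy']*q[1]/q[2]+p['cy']])
def save(img,name): cv2.imwrite('pics/'+name,cv2.cvtColor(np.ascontiguousarray(img),cv2.COLOR_RGB2BGR))
E
python3 - <<'E'
from h import *
np.set_printoptions(precision=4,suppress=True)
ps={n:cap(n) for n in('top','side')}
save(np.vstack([ps[n]['image'] for n in ps])[:, :],'a.png') 
im=cv2.resize(np.vstack([ps[n]['image'] for n in ps]),(480,600)); save(ps['top']['image'],'top.png'); save(ps['side']['image'],'side.png')
H={'cup':.05,'cover_grip':.13,'cover':.086,'analyser':.075,'mat':.004,'tin':.02,'tin_wide':.02,'jar':.06,'bottle':.1,'brush':.02,'cup_rim':.088,'dish':.07}
for n,p in ps.items():
    print(n,-p['R'].T@p['t'] if hasattr(p['R'],'T') else '')
    for k,z in H.items():
        try:
            for d in spotter.find_in(k,p)[:3]: print(k,round(d['score'],2),np.round(d['uv'],1),ray(p,d['uv'],z)[:2])
        except Exception as e: print(k,e)
print(r.sense())
E
```

```text
pics
top [ 0.4053 -0.0067  1.0879]
cup 0.82 [368.3 273.1] [ 0.3223 -0.1239]
cup 0.79 [390.8 219.4] [ 0.4569 -0.1807]
cover_grip 0.68 [278.7 148.9] [0.6176 0.0974]
cover 0.71 [278.8 149.1] [0.6269 0.102 ]
analyser 0.94 [305.1 146.3] [0.637  0.0372]
analyser 0.5 [389.9 222. ] [ 0.4492 -0.1742]
mat 0.84 [229.5 234.6] [0.4146 0.2366]
tin 0.78 [328.  229.7] [ 0.43   -0.0229]
tin_wide 0.83 [168.4 191.8] [0.5249 0.3976]
jar 0.81 [171.8 137.4] [0.6608 0.38  ]
bottle 0.59 [476.9 144.6] [ 0.639  -0.3828]
brush 0.98 [476.  219.8] [ 0.4597 -0.4059]
cup_rim 0.73 [390.6 219.1] [ 0.4557 -0.1738]
cup_rim 0.66 [369.9 267.2] [ 0.3394 -0.1235]
side [ 0.1659 -1.2906  0.9198]
cup 0.71 [304.3 247.1] [ 0.4493 -0.1552]
cup 0.71 [261.2 244.3] [ 0.3362 -0.1061]
cover_grip 0.94 [337.3 181. ] [0.6103 0.0405]
cover 0.93 [334.7 179.7] [0.6297 0.1255]
analyser 0.6 [348.8 203.6] [ 0.6307 -0.0125]
mat 0.93 [269.1 194.9] [0.4266 0.2313]
mat 0.64 [404.7 282.7] [ 0.6796 -0.3288]
tin 0.67 [288.  227.6] [ 0.4373 -0.0048]
jar 0.73 [321.7 163.2] [0.6371 0.2994]
bottle 0.94 [403.1 285.4] [ 0.6181 -0.4375]
brush 0.7 [340.  319.3] [ 0.4655 -0.4229]
cup_rim 0.8 [266.1 244.7] [ 0.3411 -0.1636]
cup_rim 0.69 [305.5 245.2] [ 0.4422 -0.1975]
{'time_s': 1.3, 'joints': array([-54.9106,  22.0408,   0.4523,  -0.    , -68.4107, -14.8159]), 'joint_velocities': array([-0.0226,  0.0531, -0.0043, -0.0151, -0.0613, -0.0109]), 'effort': array([  0.0004, -39.0467,  18.7619,   4.2242,   0.0154,  -0.    ]), 'tcp_pos': array([ 0.2166, -0.5863,  0.2104]), 'ee_rot': array([[ 0.    , -0.3465,  0.938 ],
       [-0.    ,  0.938 ,  0.3465],
       [-1.    , -0.    ,  0.    ]]), 'wrist_force': array([ 0.0154,  1.0838, -0.4957]), 'moment': array([-0.0292,  0.024 , -0.0126]), 'gripper_width': 0.9987960670596878}
```

```bash
python3 - <<'E'
import cv2
t=cv2.imread('pics/top.png')[90:300,140:500]; s=cv2.imread('pics/side.png')[130:330,220:440]
cv2.imwrite('pics/t2.png',cv2.resize(t,None,fx=2.2,fy=2.2,interpolation=2)); cv2.imwrite('pics/s2.png',cv2.resize(s,None,fx=3,fy=3,interpolation=2))
E
```

```text
(no output)
```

View pics/t2.png

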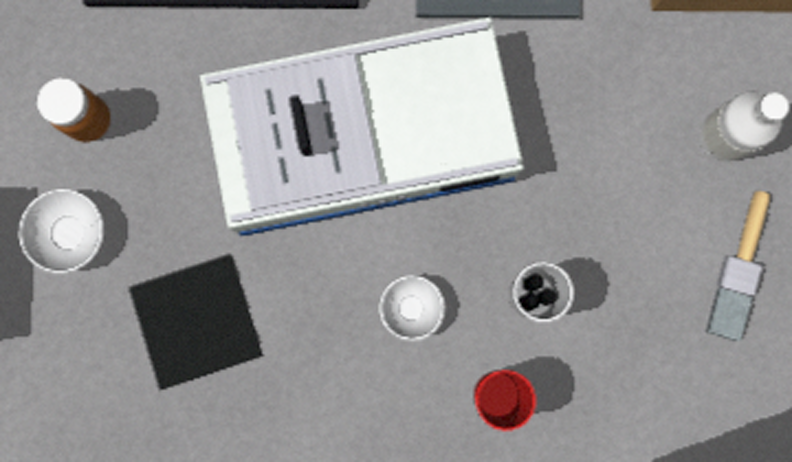

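View pics/s2.png

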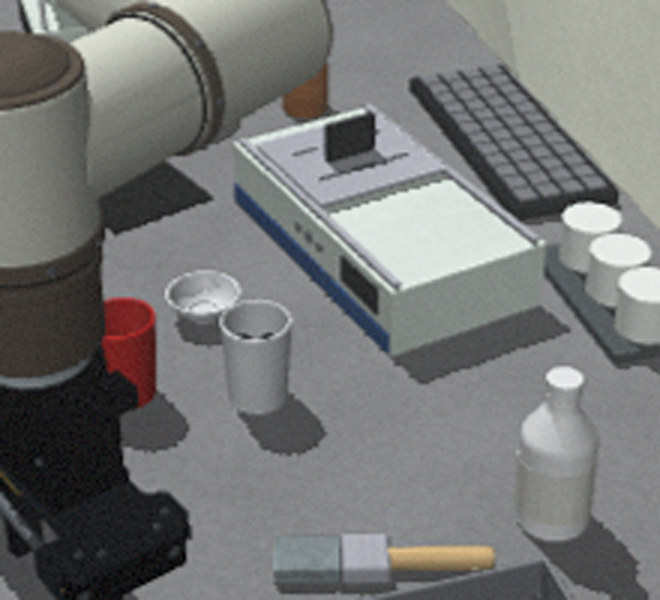

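```bash
python3 - <<'E'
from h import *
np.set_printoptions(precision=4,suppress=True)
print([a for a in dir(r) if a[0]!='_'],[a for a in dir(viewer) if a[0]!='_'])
p=cap('top'); c=lambda u,v:(140+u/2.2,90+v/2.2)
for n,uv,z in [('A',(200,77),.075),('B',(490,20),.075),('C',(522,168),.075),('D',(232,228),.075)]: print(n,ray(p,c(*uv),z))
for n,uv,z in [('bl0',(290,97),.13),('bl1',(301,155),.13),('cupC',(543,292),.088),('matc',(197,322),.004)]: print(n,ray(p,c(*uv),z))
for k,z in [('cover',.086),('cover_grip',.13),('cup',.088),('mat',.004)]:
  for d in spotter.silhouettes(k,p)[:2]:
    rg=d['region'].astype(np.uint8); m=cv2.minAreaRect(cv2.findNonZero(rg)); b=cv2.boxPoints(m)
    print(k,d['score'],rg.sum(),m[0],m[1],m[2]); print(np.array([ray(p,q,z)[:2] for q in b]), ray(p,m[0],z)[:2])
w=cap('wrist'); print(np.array(w['mount']),w['fx'])
E
```

```text
['PlanningError', 'sense'] ['capture']
A [0.6902 0.2256 0.075 ]
B [ 0.7599 -0.1073  0.075 ]
C [ 0.5876 -0.1436  0.075 ]
D [0.516 0.184 0.075]
bl0 [0.6534 0.1146 0.13  ]
bl1 [0.5898 0.1014 0.13  ]
cupC [ 0.4468 -0.1646  0.088 ]
matc [0.41   0.2363 0.004 ]
cover 0.81 3618 (277.423095703125, 149.11538696289062) (61.188232421875, 61.188236236572266) 78.69007110595703
[[0.687  0.1967]
 [0.7189 0.0471]
 [0.5674 0.0152]
 [0.5361 0.1628]] [0.6268 0.1054]
cover 0.64 657 (173.14002990722656, 139.48001098632812) (34.0, 22.600000381469727) 36.869895935058594
[[0.6516 0.4179]
 [0.6981 0.3859]
 [0.6465 0.3154]
 [0.6005 0.3474]] [0.6491 0.3666]
cover_grip 0.81 3603 (277.1922912597656, 149.4615478515625) (60.99211883544922, 60.20765686035156) 78.69007110595703
[[0.6738 0.1871]
 [0.7038 0.0463]
 [0.5594 0.016 ]
 [0.53   0.1548]] [0.6162 0.101 ]
cup 0.93 628 (368.5, 271.5) (27.0, 27.0) 90.0
[[ 0.361  -0.0876]
 [ 0.3617 -0.1526]
 [ 0.2976 -0.1524]
 [ 0.2968 -0.0877]] [ 0.3292 -0.1201]
cup 0.58 413 (385.9000244140625, 222.7000274658203) (27.280027389526367, 26.385601043701172) 26.56505012512207
[[ 0.4326 -0.1185]
 [ 0.4904 -0.1472]
 [ 0.4612 -0.2064]
 [ 0.4037 -0.1774]] [ 0.4469 -0.1624]
mat 0.92 2456 (228.30001831054688, 235.4000244140625) (49.647762298583984, 50.280216217041016) 71.56505584716797
[[0.4528 0.3252]
 [0.4963 0.1997]
 [0.3726 0.1549]
 [0.3298 0.2792]] [0.4125 0.2397]
mat 0.7 904 (478.3000183105469, 146.10000610351562) (25.491174697875977, 43.37971496582031) 63.43495178222656
[[ 0.6617 -0.3562]
 [ 0.7156 -0.4611]
 [ 0.6536 -0.4896]
 [ 0.6002 -0.3852]] [ 0.6577 -0.423 ]
[[-0.0004 -0.2509  0.968  -0.1739]
 [ 1.      0.0001  0.0005 -0.0012]
 [-0.0002  0.968   0.2509 -0.0687]
 [ 0.      0.      0.      1.    ]] 310.5102994012496
```

```bash
cat >> h.py <<'E'
import json
from scipy.spatial.transform import Rotation as Ro, Slerp
np.set_printoptions(precision=4,suppress=True)
ex=np.array([.978,.208,0]); ey=np.array([-.208,.978,0]); A0=np.array([.638,.0397,0])
def an(x,y,z): return A0+x*ex+y*ey+np.array([0,0,z])
def frame(x,y):
    x=np.array(x,float); x/=np.linalg.norm(x); y=np.array(y,float); y-=x*(x@y); y/=np.linalg.norm(y); return np.c_[x,y,np.cross(x,y)]
def plan(way,fing,start=None):
    """way: list of (R,p,fingers-or-None[,min rows]); prints calls"""
    s=r.sense(); R,p=start if start else (np.array(s['ee_rot']),np.array(s['tcp_pos'])); rows=[]
    for w in way:
        Rt,pt=w[0],np.array(w[1],float); fing=w[2] if w[2] is not None else fing
        ang=np.degrees(np.linalg.norm(Ro.from_matrix(R.T@Rt).as_rotvec())); n=int(max(np.ceil(np.linalg.norm(pt-p)/.039),np.ceil(ang/6.9),w[3] if len(w)>3 else 1))
        sl=Slerp([0,1],Ro.from_matrix(np.array([R,Rt])))
        for i in range(1,n+1): rows.append((sl(i/n).as_matrix(),p+(pt-p)*i/n,fing))
        R,p=Rt,pt
    R,p=start if start else (np.array(s['ee_rot']),np.array(s['tcp_pos']))
    for k in range(0,len(rows),5):
        out=[]
        for Rt,pt,f in rows[k:k+5]:
            t=np.round(R.T@(pt-p)/.75,4); a=np.round(Ro.from_matrix(R.T@Rt).as_rotvec()/np.pi,4)
            out.append(dict(fingers=f,tx=t[0],ty=t[1],tz=t[2],ax=a[0],ay=a[1],az=a[2]))
        p=p+R@(t*.75); R=R@Ro.from_rotvec(a*np.pi).as_matrix()
        print('['+', '.join('{'+', '.join('"%s": %g'%(k,v) for k,v in o.items())+'}' for o in out)+']')
    print(len(rows),'rows')
D=[0,0,-1]
E
python3 - <<'E'
from h import *
plan([(frame(D,ey),an(0,.0703,.21),-1)],-1)
E
```

```text
[{"fingers": -1, "tx": 0, "ty": 0.0324, "tz": 0.0395, "ax": 0.0022, "ay": 0, "az": -0}, {"fingers": -1, "tx": 0, "ty": 0.0649, "tz": 0.079, "ax": 0.0044, "ay": 0, "az": -0}, {"fingers": -1, "tx": 0.0001, "ty": 0.0973, "tz": 0.1185, "ax": 0.0066, "ay": 0, "az": -0}, {"fingers": -1, "tx": 0.0001, "ty": 0.1297, "tz": 0.158, "ax": 0.0087, "ay": 0, "az": -0}, {"fingers": -1, "tx": 0.0001, "ty": 0.1621, "tz": 0.1976, "ax": 0.0109, "ay": 0, "az": -0}]
[{"fingers": -1, "tx": 0, "ty": 0.0338, "tz": 0.0383, "ax": 0.0022, "ay": 0, "az": -0}, {"fingers": -1, "tx": 0.0001, "ty": 0.0676, "tz": 0.0767, "ax": 0.0044, "ay": 0, "az": -0}, {"fingers": -1, "tx": 0.0001, "ty": 0.1013, "tz": 0.1151, "ax": 0.0066, "ay": 0, "az": -0}, {"fingers": -1, "tx": 0.0001, "ty": 0.1351, "tz": 0.1535, "ax": 0.0088, "ay": 0, "az": -0}, {"fingers": -1, "tx": 0.0001, "ty": 0.1688, "tz": 0.1919, "ax": 0.011, "ay": 0, "az": -0}]
[{"fingers": -1, "tx": 0.0001, "ty": 0.0351, "tz": 0.0371, "ax": 0.0021, "ay": 0, "az": -0}, {"fingers": -1, "tx": 0.0001, "ty": 0.0702, "tz": 0.0743, "ax": 0.0043, "ay": 0, "az": -0}, {"fingers": -1, "tx": 0.0001, "ty": 0.1052, "tz": 0.1115, "ax": 0.0065, "ay": 0, "az": -0}, {"fingers": -1, "tx": 0.0001, "ty": 0.1403, "tz": 0.1487, "ax": 0.0087, "ay": 0, "az": -0}, {"fingers": -1, "tx": 0.0002, "ty": 0.1754, "tz": 0.1859, "ax": 0.0109, "ay": 0, "az": -0}]
[{"fingers": -1, "tx": -0, "ty": 0.0363, "tz": 0.036, "ax": 0.0022, "ay": 0, "az": -0}, {"fingers": -1, "tx": 0, "ty": 0.0726, "tz": 0.0719, "ax": 0.0044, "ay": 0, "az": -0}, {"fingers": -1, "tx": 0, "ty": 0.1089, "tz": 0.1079, "ax": 0.0065, "ay": 0, "az": -0}, {"fingers": -1, "tx": 0.0001, "ty": 0.1453, "tz": 0.1439, "ax": 0.0087, "ay": 0, "az": -0}, {"fingers": -1, "tx": 0.0001, "ty": 0.1816, "tz": 0.1798, "ax": 0.0109, "ay": 0, "az": -0}]
[{"fingers": -1, "tx": -0, "ty": 0.0375, "tz": 0.0347, "ax": 0.0022, "ay": 0, "az": -0}]
21 rows
```

Emit:
play_rows --commands '[{"fingers": -1, "tx": 0, "ty": 0.162, "tz": 0.198, "ax": 0.011, "ay": 0, "az": 0}, {"fingers": -1, "tx": 0, "ty": 0.162, "tz": 0.198, "ax": 0.011, "ay": 0, "az": 0}, {"fingers": -1, "tx": 0, "ty": 0.162, "tz": 0.198, "ax": 0.011, "ay": 0, "az": 0}, {"fingers": -1, "tx": 0, "ty": 0.162, "tz": 0.198, "ax": 0.011, "ay": 0, "az": 0}, {"fingers": -1, "tx": 0, "ty": 0.162, "tz": 0.198, "ax": 0.011, "ay": 0, "az": 0}]'

```text
time_s: 2.02
tcp_pos: [0.3147, -0.4181, 0.2106]
ee_rot: [[0.001, -0.315, 0.949], [0.0, 0.949, 0.315], [-1.0, 0.0, 0.001]]
wrist_force: [0.4, 1.0, -0.8]
gripper_width: 0.999
```

Emit:
play_rows --commands '[{"fingers": -1, "tx": 0, "ty": 0.169, "tz": 0.192, "ax": 0.011, "ay": 0, "az": 0}, {"fingers": -1, "tx": 0, "ty": 0.169, "tz": 0.192, "ax": 0.011, "ay": 0, "az": 0}, {"fingers": -1, "tx": 0, "ty": 0.169, "tz": 0.192, "ax": 0.011, "ay": 0, "az": 0}, {"fingers": -1, "tx": 0, "ty": 0.169, "tz": 0.192, "ax": 0.011, "ay": 0, "az": 0}, {"fingers": -1, "tx": 0, "ty": 0.169, "tz": 0.192, "ax": 0.011, "ay": 0, "az": 0}]'

```text
time_s: 2.43
tcp_pos: [0.412, -0.2526, 0.2108]
ee_rot: [[0.001, -0.283, 0.959], [-0.0, 0.959, 0.283], [-1.0, -0.0, 0.001]]
wrist_force: [-0.4, -0.3, -0.0]
gripper_width: 0.998
```

Emit:
play_rows --commands '[{"fingers": -1, "tx": 0, "ty": 0.175, "tz": 0.186, "ax": 0.011, "ay": 0, "az": 0}, {"fingers": -1, "tx": 0, "ty": 0.175, "tz": 0.186, "ax": 0.011, "ay": 0, "az": 0}, {"fingers": -1, "tx": 0, "ty": 0.175, "tz": 0.186, "ax": 0.011, "ay": 0, "az": 0}, {"fingers": -1, "tx": 0, "ty": 0.175, "tz": 0.186, "ax": 0.011, "ay": 0, "az": 0}, {"fingers": -1, "tx": 0, "ty": 0.175, "tz": 0.186, "ax": 0.011, "ay": 0, "az": 0}]'

```text
time_s: 2.85
tcp_pos: [0.5095, -0.0871, 0.2107]
ee_rot: [[0.002, -0.25, 0.968], [0.0, 0.968, 0.25], [-1.0, -0.0, 0.002]]
wrist_force: [0.9, 0.1, -0.2]
gripper_width: 0.994
```

Emit:
play_rows --commands '[{"fingers": -1, "tx": 0, "ty": 0.182, "tz": 0.18, "ax": 0.011, "ay": 0, "az": 0}, {"fingers": -1, "tx": 0, "ty": 0.182, "tz": 0.18, "ax": 0.011, "ay": 0, "az": 0}, {"fingers": -1, "tx": 0, "ty": 0.182, "tz": 0.18, "ax": 0.011, "ay": 0, "az": 0}, {"fingers": -1, "tx": 0, "ty": 0.182, "tz": 0.18, "ax": 0.011, "ay": 0, "az": 0}, {"fingers": -1, "tx": 0, "ty": 0.182, "tz": 0.18, "ax": 0.011, "ay": 0, "az": 0}]'

```text
time_s: 3.27
tcp_pos: [0.6064, 0.0789, 0.2101]
ee_rot: [[0.001, -0.216, 0.976], [0.0, 0.976, 0.216], [-1.0, 0.0, 0.001]]
wrist_force: [0.8, -0.5, -0.4]
gripper_width: 1.001
```

```bash
cat >> h.py <<'E'
def plan2(way,start=None):
    s=r.sense(); R,p=start if start else (np.array(s['ee_rot']),np.array(s['tcp_pos']))
    for w in way:
        Rt,pt=w[0],np.array(w[1],float)
        ang=np.degrees(np.linalg.norm(Ro.from_matrix(R.T@Rt).as_rotvec())); d=np.linalg.norm(pt-p)
        n=max(d/.040,ang/6.9,.01); k=int(np.ceil(n/5)); sl=Slerp([0,1],Ro.from_matrix(np.array([R,Rt]))); p0=p
        for i in range(1,k+1):
            Ri,pi=sl(i/k).as_matrix(),p0+(pt-p0)*i/k
            t=np.round(R.T@(pi-p)/.75,3); a=np.round(Ro.from_matrix(R.T@Ri).as_rotvec()/np.pi,3)
            print('rows %.1f'%(n/k),'t',t,'a',a, w[2] if len(w)>2 else '')
            p=p+R@(t*.75); R=R@Ro.from_rotvec(a*np.pi).as_matrix()
def log():
    s=r.sense(); open('log.txt','a').write(json.dumps([list(map(float,s['joints'])),np.array(s['tcp_pos']).tolist(),np.array(s['ee_rot']).tolist()])+'\n'); return s
E
python3 - <<'E'
from h import *
s=log(); print(s['time_s'],s['tcp_pos'],s['ee_rot'],s['joints'])
p=cap('wrist'); save(p['image'],'w1.png')
for z,k in [(.13,'cover_grip'),(.086,'cover')]:
    for d in spotter.find_in(k,p)[:2]: print(k,d['score'],d['uv'],ray(p,d['uv'],z,s))
E
```

```text
3.2667 [0.6064 0.0789 0.2101] [[ 0.0011 -0.2161  0.9764]
 [ 0.0003  0.9764  0.2161]
 [-1.      0.0001  0.0011]] [  22.5657   20.7063   -1.6179    0.0073  -67.6118 -100.087 ]
cover_grip 0.75 [348.0, 191.8] [0.5937 0.0961 0.13  ]
cover 0.61 [344.7, 193.0] [0.605 0.099 0.086]
```

View pics/w1.png

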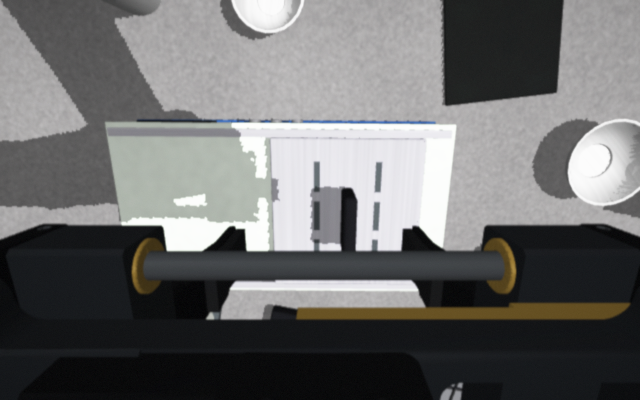

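```bash
python3 - <<'E'
from h import *
F=frame(D,ey)
plan2([(F,an(-.003,.067,.165)),(F,an(-.003,.067,.119)),(F,an(-.003,-.073,.119))])
E
```

```text
rows 1.4 t [0.059 0.031 0.029] a [ 0.003 -0.     0.   ] 
rows 1.2 t [ 0.062 -0.    -0.   ] a [-0. -0.  0.] 
rows 3.5 t [-0.    -0.187 -0.   ] a [-0. -0.  0.]
```

Emit:
play_rows --commands '[{"fingers": -1, "tx": 0.059, "ty": 0.031, "tz": 0.029, "ax": 0.003, "ay": 0, "az": 0}, {"fingers": -1, "tx": 0.059, "ty": 0.031, "tz": 0.029, "ax": 0.003, "ay": 0, "az": 0}, {"fingers": -1, "tx": 0.121, "ty": 0.031, "tz": 0.029, "ax": 0.003, "ay": 0, "az": 0}, {"fingers": -1, "tx": 0.121, "ty": 0.031, "tz": 0.029, "ax": 0.003, "ay": 0, "az": 0}, {"fingers": 1, "tx": 0.121, "ty": 0.031, "tz": 0.029, "ax": 0.003, "ay": 0, "az": 0}]'

```text
time_s: 3.83
tcp_pos: [0.6185, 0.1011, 0.1171]
ee_rot: [[-0.007, -0.204, 0.979], [-0.003, 0.979, 0.204], [-1.0, -0.001, -0.008]]
wrist_force: [-0.0, 0.1, -0.8]
gripper_width: 0.975
```

Emit:
play_rows --commands '[{"fingers": 1, "tx": 0, "ty": 0, "tz": 0, "ax": 0, "ay": 0, "az": 0}, {"fingers": 1, "tx": 0, "ty": 0, "tz": 0, "ax": 0, "ay": 0, "az": 0}, {"fingers": 1, "tx": 0, "ty": 0, "tz": 0, "ax": 0, "ay": 0, "az": 0}, {"fingers": 1, "tx": 0, "ty": 0, "tz": 0, "ax": 0, "ay": 0, "az": 0}, {"fingers": 1, "tx": 0, "ty": 0, "tz": 0, "ax": 0, "ay": 0, "az": 0}]'

```text
time_s: 4.25
tcp_pos: [0.6215, 0.1029, 0.121]
ee_rot: [[0.002, -0.205, 0.979], [0.001, 0.979, 0.205], [-1.0, 0.0, 0.002]]
wrist_force: [0.8, 0.0, 0.7]
gripper_width: 0.637
```

Emit:
play_rows --commands '[{"fingers": 1, "tx": 0, "ty": 0, "tz": 0, "ax": 0, "ay": 0, "az": 0}, {"fingers": 1, "tx": 0, "ty": 0, "tz": 0, "ax": 0, "ay": 0, "az": 0}, {"fingers": 1, "tx": 0, "ty": 0, "tz": 0, "ax": 0, "ay": 0, "az": 0}, {"fingers": 1, "tx": 0, "ty": 0, "tz": 0, "ax": 0, "ay": 0, "az": 0}, {"fingers": 1, "tx": 0, "ty": 0, "tz": 0, "ax": 0, "ay": 0, "az": 0}]'

```text
time_s: 4.67
tcp_pos: [0.621, 0.1029, 0.1195]
ee_rot: [[-0.0, -0.205, 0.979], [-0.0, 0.979, 0.205], [-1.0, -0.0, -0.0]]
wrist_force: [0.0, -0.1, 0.5]
gripper_width: 0.248
```

Emit:
play_rows --commands '[{"fingers": 1, "tx": 0, "ty": 0, "tz": 0, "ax": 0, "ay": 0, "az": 0}, {"fingers": 1, "tx": 0, "ty": 0, "tz": 0, "ax": 0, "ay": 0, "az": 0}, {"fingers": 1, "tx": 0, "ty": 0, "tz": 0, "ax": 0, "ay": 0, "az": 0}]'

```text
time_s: 4.92
tcp_pos: [0.621, 0.1029, 0.1196]
ee_rot: [[0.0, -0.205, 0.979], [-0.0, 0.979, 0.205], [-1.0, -0.0, -0.0]]
wrist_force: [0.0, 0.5, 0.7]
gripper_width: 0.046
```

Emit:
play_rows --commands '[{"fingers": 1, "tx": 0, "ty": -0.04, "tz": 0, "ax": 0, "ay": 0, "az": 0}, {"fingers": 1, "tx": 0, "ty": -0.08, "tz": 0, "ax": 0, "ay": 0, "az": 0}, {"fingers": 1, "tx": 0, "ty": -0.12, "tz": 0, "ax": 0, "ay": 0, "az": 0}, {"fingers": 1, "tx": 0, "ty": -0.15, "tz": 0, "ax": 0, "ay": 0, "az": 0}, {"fingers": 1, "tx": 0, "ty": -0.18, "tz": 0, "ax": 0, "ay": 0, "az": 0}]'

```text
time_s: 5.33
tcp_pos: [0.6488, -0.0307, 0.1196]
ee_rot: [[-0.0, -0.204, 0.979], [-0.0, 0.979, 0.204], [-1.0, -0.0, -0.0]]
wrist_force: [0.8, -0.5, -0.3]
gripper_width: 0.007
```

Emit:
play_rows --commands '[{"fingers": 1, "tx": 0, "ty": -0.007, "tz": 0, "ax": 0, "ay": 0, "az": 0}, {"fingers": 1, "tx": 0, "ty": -0.012, "tz": 0, "ax": 0, "ay": 0, "az": 0}, {"fingers": 1, "tx": 0, "ty": -0.014, "tz": 0, "ax": 0, "ay": 0, "az": 0}, {"fingers": 1, "tx": 0, "ty": -0.014, "tz": 0, "ax": 0, "ay": 0, "az": 0}, {"fingers": 1, "tx": 0, "ty": -0.014, "tz": 0, "ax": 0, "ay": 0, "az": 0}]'

```text
time_s: 5.75
tcp_pos: [0.6507, -0.0386, 0.1196]
ee_rot: [[-0.0, -0.206, 0.979], [0.0, 0.979, 0.206], [-1.0, 0.0, 0.0]]
wrist_force: [-0.3, 0.4, -0.3]
gripper_width: 0.006
```

```bash
python3 - <<'E'
from h import *
s=log(); print(s['tcp_pos'],[(s['tcp_pos']-A0)@v for v in(ex,ey)],s['wrist_force'],s['gripper_width'],s['joints'],s['time_s'])
E
```

```text
[ 0.6507 -0.0386  0.1196] [np.float64(-0.0038556459368992687), np.float64(-0.07924661401673547)] [-0.2864  0.3605 -0.3001] 0.005915634575253042 [ 10.7889  28.6559  -2.4644  -0.0105 -58.8787 -88.9141] 5.75
```

```bash
python3 - <<'E'
from h import *
p=cap('top'); q=cap('side')
a=cv2.resize(p['image'][80:230,220:420],None,fx=2.6,fy=2.6); b=cv2.resize(q['image'][100:280,260:460],None,fx=2.6,fy=2.6*520/520)
h=min(a.shape[0],b.shape[0]); im=np.hstack([a[:h],b[:h]])
im=cv2.resize(im,(800,int(h*800/im.shape[1]))); save(im,'c1.png')
E
```

```text
(no output)
```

View pics/c1.png

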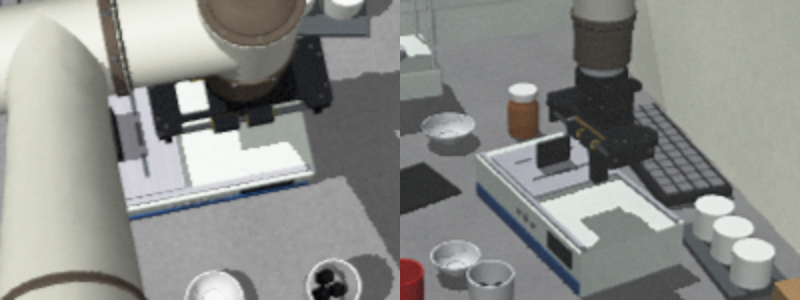

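```bash
python3 - <<'E'
from h import *
s=r.sense(); q=cap('side'); p=cap('top')
tip=s['tcp_pos']+s['ee_rot']@np.array([.019,0,0])
print('tcp side',proj(q,s['tcp_pos']),'tip',proj(q,tip),'top',proj(p,tip))
f=lambda u,v:(220+u/3,130+v/3)
print('blade top side',ray(q,f(351,114),.13),ray(q,f(327,118),.13),ray(q,f(375,110),.13))
for n in [(-.03,.07,.13),(.03,.07,.13),(.03,.07,.086),(-.09,.17,.075),(.09,.17,.075),(.09,-.17,.075),(-.09,-.17,.075)]:
    print(n,'side',proj(q,an(*n)),'crop',(proj(q,an(*n))-[220,130])*3,'topcrop',(proj(p,an(*n))-[140,90])*2.2)
im=cv2.resize(q['image'][110:230,270:430],None,fx=5,fy=5,interpolation=cv2.INTER_CUBIC); save(im,'c2.png')
E
```

```text
tcp side [358.273  194.2815] tip [358.0931 199.6714] top [335.6399 138.6707]
blade top side [0.6363 0.1225 0.13  ] [0.6088 0.1216 0.13  ] [0.664  0.1233 0.13  ]
(-0.03, 0.07, 0.13) side [326.4498 172.7617] crop [319.3493 128.2852] topcrop [300.5538 151.0409]
(0.03, 0.07, 0.13) side [342.6146 168.3849] crop [367.8439 115.1546] topcrop [290.1419  97.5367]
(0.03, 0.07, 0.086) side [342.4417 180.2384] crop [367.325  150.7152] topcrop [294.836  107.4218]
(-0.09, 0.17, 0.075) side [296.2947 179.0758] crop [228.8842 147.2274] topcrop [229.1066 229.1974]
(0.09, 0.17, 0.075) side [342.5487 166.6252] crop [367.6462 109.8757] topcrop [200.8301  76.6438]
(0.09, -0.17, 0.075) side [400.6513 212.7149] crop [541.954  248.1447] topcrop [490.5056  18.7621]
(-0.09, -0.17, 0.075) side [349.1973 229.5557] crop [387.592  298.6672] topcrop [523.4981 170.0076]
```

View pics/c2.png

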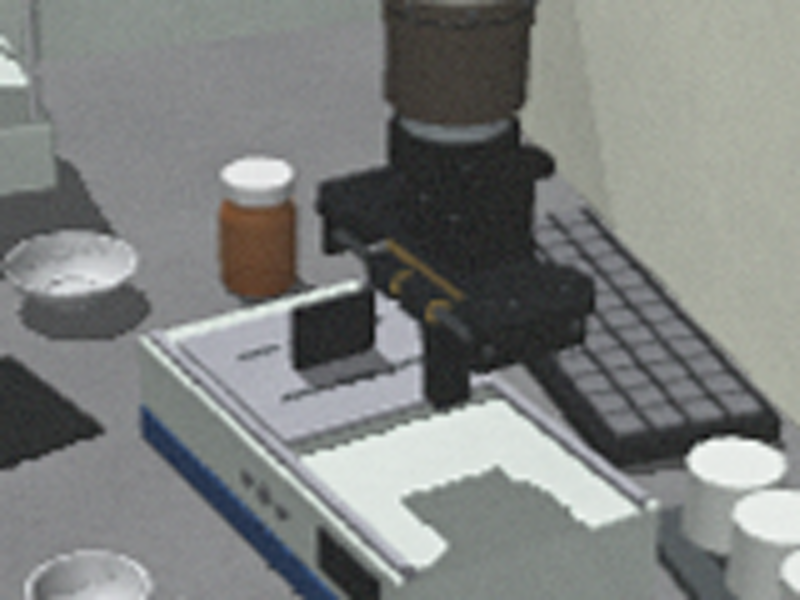

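```bash
python3 - <<'E'
from h import *
s=r.sense(); p=cap('wrist'); save(p['image'],'w2.png'); M=np.linalg.inv(np.array(p['mount']))
for X in [(.019,0,0),(0,0,0),(-.051,0,0),(.019,.0435,0),(.019,.0585,0),(-.051,.0585,0)]:
    q=M@np.array([*X,1]); print(X,p['fx']*q[0]/q[2]+p['cx'],p['fy']*q[1]/q[2]+p['cy'])
for n in [(-.03,.07,.13),(.03,.07,.13),(-.09,.17,.075),(-.09,-.17,.075)]: print(n,proj(p,an(*n),s))
E
```

```text
(0.019, 0, 0) 325.1895543324707 226.1299096244692
(0, 0, 0) 325.3733420038585 236.81663717061417
(-0.051, 0, 0) 326.11212476521774 279.77474217742525
(0.019, 0.0435, 0) 391.40982070574773 226.13507030925248
(0.019, 0.0585, 0) 414.24132628604605 226.1368496165534
(-0.051, 0.0585, 0) 459.46326139821383 279.7743378268484
(-0.03, 0.07, 0.13) [599.9391 198.1817]
(0.03, 0.07, 0.13) [577.5429 296.1935]
(-0.09, 0.17, 0.075) [698.6136  90.2582]
(-0.09, -0.17, 0.075) [189.1687  91.3639]
```

View pics/w2.png

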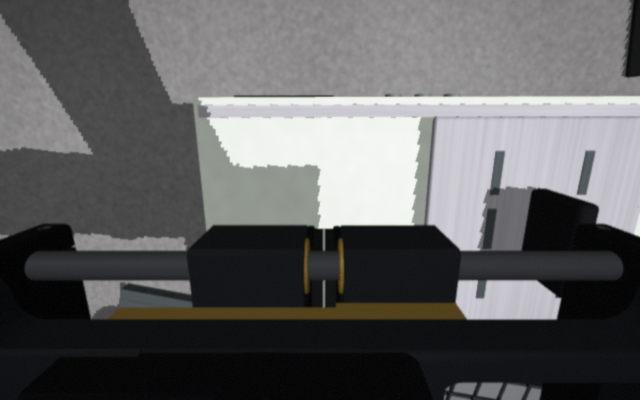

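Emit:
play_rows --commands '[{"fingers": 1, "tx": 0.027, "ty": 0, "tz": 0, "ax": 0, "ay": 0, "az": 0}, {"fingers": 1, "tx": 0.027, "ty": 0, "tz": 0, "ax": 0, "ay": 0, "az": 0}, {"fingers": 1, "tx": 0.027, "ty": 0, "tz": 0, "ax": 0, "ay": 0, "az": 0}]'

```text
time_s: 6.25
tcp_pos: [0.6499, -0.0395, 0.0984]
ee_rot: [[-0.003, -0.205, 0.979], [-0.0, 0.979, 0.205], [-1.0, 0.0, -0.003]]
wrist_force: [-0.5, 0.1, 0.6]
gripper_width: 0.004
```

Emit:
play_rows --commands '[{"fingers": 1, "tx": 0.004, "ty": 0, "tz": 0, "ax": 0, "ay": 0, "az": 0}, {"fingers": 1, "tx": 0.008, "ty": 0, "tz": 0, "ax": 0, "ay": 0, "az": 0}, {"fingers": 1, "tx": 0.01, "ty": 0, "tz": 0, "ax": 0, "ay": 0, "az": 0}]'

```text
time_s: 6.5
tcp_pos: [0.6509, -0.0395, 0.092]
ee_rot: [[0.0, -0.205, 0.979], [0.0, 0.979, 0.205], [-1.0, 0.0, 0.0]]
wrist_force: [1.2, 0.9, -0.3]
gripper_width: 0.002
```

```bash
python3 - <<'E'
from h import *
s=r.sense(); q=cap('side'); print(s['tcp_pos'],s['wrist_force'])
tip=s['tcp_pos']+s['ee_rot']@np.array([.019,0,0]); print(proj(q,tip),proj(q,tip+[0,0,.04]))
im=cv2.resize(q['image'][140:230,300:420],None,fx=6,fy=6,interpolation=cv2.INTER_CUBIC); save(im,'c3.png')
E
```

```text
[ 0.6509 -0.0395  0.092 ] [ 1.1609  0.9151 -0.3303]
[357.9912 207.5647] [358.3688 196.3424]
```

View pics/c3.png

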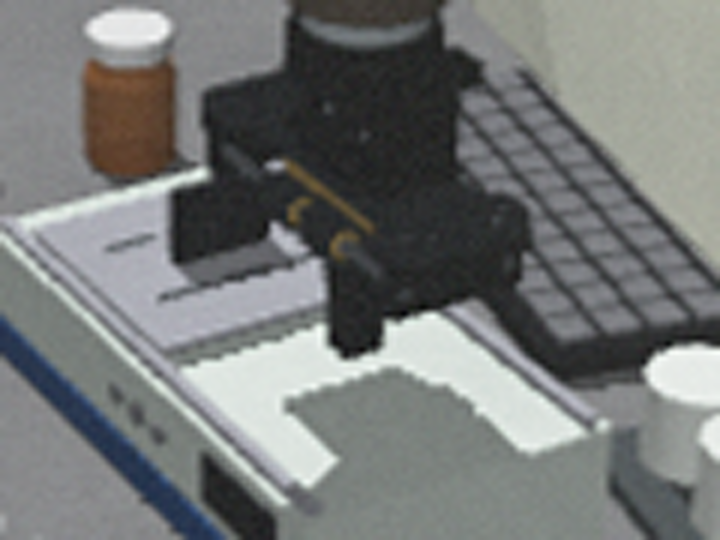

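Emit:
play_rows --commands '[{"fingers": 1, "tx": 0.01, "ty": 0, "tz": 0, "ax": 0, "ay": 0, "az": 0}, {"fingers": 1, "tx": 0.016, "ty": 0, "tz": 0, "ax": 0, "ay": 0, "az": 0}, {"fingers": 1, "tx": 0.02, "ty": 0, "tz": 0, "ax": 0, "ay": 0, "az": 0}, {"fingers": 1, "tx": 0.02, "ty": 0, "tz": 0, "ax": 0, "ay": 0, "az": 0}]'

```text
time_s: 6.88
tcp_pos: [0.65, -0.0396, 0.0756]
ee_rot: [[-0.002, -0.205, 0.979], [-0.0, 0.979, 0.205], [-1.0, 0.0, -0.002]]
wrist_force: [0.8, 0.9, 0.3]
gripper_width: 0.006
```

Emit:
play_rows --commands '[{"fingers": 1, "tx": 0.004, "ty": 0, "tz": 0, "ax": 0, "ay": 0, "az": 0}, {"fingers": 1, "tx": 0.008, "ty": 0, "tz": 0, "ax": 0, "ay": 0, "az": 0}, {"fingers": 1, "tx": 0.008, "ty": 0, "tz": 0, "ax": 0, "ay": 0, "az": 0}]'

```text
time_s: 7.13
tcp_pos: [0.6504, -0.0395, 0.0702]
ee_rot: [[-0.001, -0.205, 0.979], [0.0, 0.979, 0.205], [-1.0, 0.0, -0.001]]
wrist_force: [-0.0, 0.5, -0.2]
gripper_width: 0.008
```

Emit:
play_rows --commands '[{"fingers": 1, "tx": 0.004, "ty": 0, "tz": 0, "ax": 0, "ay": 0, "az": 0}, {"fingers": 1, "tx": 0.004, "ty": 0, "tz": 0, "ax": 0, "ay": 0, "az": 0}]'

```text
time_s: 7.3
tcp_pos: [0.6505, -0.0395, 0.0674]
ee_rot: [[-0.001, -0.205, 0.979], [0.0, 0.979, 0.205], [-1.0, 0.0, -0.001]]
wrist_force: [-0.5, 0.6, 0.4]
gripper_width: 0.009
```

Emit:
play_rows --commands '[{"fingers": 1, "tx": 0.004, "ty": 0, "tz": 0, "ax": 0, "ay": 0, "az": 0}, {"fingers": 1, "tx": 0.004, "ty": 0, "tz": 0, "ax": 0, "ay": 0, "az": 0}]'

```text
time_s: 7.47
tcp_pos: [0.6505, -0.0395, 0.0643]
ee_rot: [[-0.001, -0.205, 0.979], [0.0, 0.979, 0.205], [-1.0, 0.0, -0.001]]
wrist_force: [-0.6, -0.1, -0.5]
gripper_width: 0.002
```

Emit:
play_rows --commands '[{"fingers": 1, "tx": 0.004, "ty": 0, "tz": 0, "ax": 0, "ay": 0, "az": 0}, {"fingers": 1, "tx": 0.004, "ty": 0, "tz": 0, "ax": 0, "ay": 0, "az": 0}]'

```text
time_s: 7.63
tcp_pos: [0.6511, -0.0395, 0.0633]
ee_rot: [[0.001, -0.205, 0.979], [-0.0, 0.979, 0.205], [-1.0, -0.001, 0.001]]
wrist_force: [-1.1, 0.6, 5.3]
gripper_width: 0.006
```

```bash
cat >> h.py <<'E'
G=.0305
def gp(s=None):
    s=s or r.sense(); return np.array(s['tcp_pos'])-G*np.array(s['ee_rot'])[:,0]
def plan3(way,start=None):  # waypoints are true grasp points
    plan2([(w[0],np.array(w[1])+G*w[0][:,0],*w[2:]) for w in way], start and (start[0],np.array(start[1])+G*start[0][:,0]))
E
python3 - <<'E'
from h import *
F=frame(D,ey)
plan3([(F,an(-.003,-.07,.18)),(F,an(-.003,.071,.18)),(F,an(-.003,.071,.119)),(F,an(-.003,-.074,.119))])
E
```

```text
rows 2.2 t [-0.115  0.014  0.001] a [-0.001  0.     0.   ] 
rows 3.5 t [-0.     0.188 -0.   ] a [0. 0. 0.] 
rows 1.5 t [ 0.081 -0.    -0.   ] a [0. 0. 0.] 
rows 3.6 t [ 0.    -0.194 -0.   ] a [0. 0. 0.]
```

Emit:
play_rows --commands '[{"fingers": -0.2, "tx": -0.056, "ty": 0, "tz": 0, "ax": 0, "ay": 0, "az": 0}, {"fingers": -0.2, "tx": -0.115, "ty": 0.014, "tz": 0, "ax": 0, "ay": 0, "az": 0}, {"fingers": -0.2, "tx": -0.115, "ty": 0.05, "tz": 0, "ax": 0, "ay": 0, "az": 0}, {"fingers": -0.2, "tx": -0.115, "ty": 0.1, "tz": 0, "ax": 0, "ay": 0, "az": 0}, {"fingers": -0.2, "tx": -0.115, "ty": 0.15, "tz": 0, "ax": 0, "ay": 0, "az": 0}]'

```text
time_s: 8.05
tcp_pos: [0.628, 0.0712, 0.1495]
ee_rot: [[0.003, -0.202, 0.979], [0.001, 0.979, 0.202], [-1.0, 0.001, 0.003]]
wrist_force: [-0.3, 0.7, -1.4]
gripper_width: 0.297
```

Emit:
play_rows --commands '[{"fingers": -0.2, "tx": 0, "ty": 0.052, "tz": 0, "ax": 0, "ay": 0, "az": 0}, {"fingers": -0.2, "tx": 0, "ty": 0.052, "tz": 0, "ax": 0, "ay": 0, "az": 0}, {"fingers": -0.2, "tx": 0, "ty": 0.052, "tz": 0, "ax": 0, "ay": 0, "az": 0}, {"fingers": -0.2, "tx": 0.04, "ty": 0.052, "tz": 0, "ax": 0, "ay": 0, "az": 0}, {"fingers": -0.2, "tx": 0.08, "ty": 0.052, "tz": 0, "ax": 0, "ay": 0, "az": 0}]'

```text
time_s: 8.47
tcp_pos: [0.6216, 0.1088, 0.0897]
ee_rot: [[0.006, -0.205, 0.979], [0.002, 0.979, 0.205], [-1.0, 0.001, 0.006]]
wrist_force: [-0.4, -0.6, -1.8]
gripper_width: 0.581
```

Emit:
play_rows --commands '[{"fingers": 1, "tx": 0, "ty": 0, "tz": 0, "ax": 0, "ay": 0, "az": 0}, {"fingers": 1, "tx": 0, "ty": 0, "tz": 0, "ax": 0, "ay": 0, "az": 0}, {"fingers": 1, "tx": 0, "ty": 0, "tz": 0, "ax": 0, "ay": 0, "az": 0}, {"fingers": 1, "tx": 0, "ty": 0, "tz": 0, "ax": 0, "ay": 0, "az": 0}, {"fingers": 1, "tx": 0, "ty": 0, "tz": 0, "ax": 0, "ay": 0, "az": 0}]'

```text
time_s: 8.88
tcp_pos: [0.621, 0.1088, 0.0901]
ee_rot: [[0.003, -0.204, 0.979], [0.001, 0.979, 0.204], [-1.0, 0.0, 0.004]]
wrist_force: [-0.1, -0.2, -0.1]
gripper_width: 0.31
```

Emit:
play_rows --commands '[{"fingers": 1, "tx": 0, "ty": 0, "tz": 0, "ax": 0, "ay": 0, "az": 0}, {"fingers": 1, "tx": 0, "ty": 0, "tz": 0, "ax": 0, "ay": 0, "az": 0}, {"fingers": 1, "tx": 0, "ty": 0, "tz": 0, "ax": 0, "ay": 0, "az": 0}]'

```text
time_s: 9.13
tcp_pos: [0.6205, 0.1085, 0.0894]
ee_rot: [[0.002, -0.205, 0.979], [-0.0, 0.979, 0.205], [-1.0, -0.001, 0.002]]
wrist_force: [0.2, -1.7, 4.2]
gripper_width: 0.135
```

Emit:
play_rows --commands '[{"fingers": 1, "tx": 0, "ty": -0.035, "tz": 0, "ax": 0, "ay": 0, "az": 0}, {"fingers": 1, "tx": 0, "ty": -0.075, "tz": 0, "ax": 0, "ay": 0, "az": 0}, {"fingers": 1, "tx": 0, "ty": -0.115, "tz": 0, "ax": 0, "ay": 0, "az": 0}, {"fingers": 1, "tx": 0, "ty": -0.15, "tz": 0, "ax": 0, "ay": 0, "az": 0}, {"fingers": 1, "tx": 0, "ty": -0.175, "tz": 0, "ax": 0, "ay": 0, "az": 0}]'

```text
time_s: 9.55
tcp_pos: [0.648, -0.0204, 0.0894]
ee_rot: [[0.003, -0.205, 0.979], [0.001, 0.979, 0.205], [-1.0, 0.0, 0.003]]
wrist_force: [0.3, 3.4, 3.6]
gripper_width: 0.134
```

Emit:
play_rows --commands '[{"fingers": 1, "tx": 0, "ty": -0.007, "tz": 0, "ax": 0, "ay": 0, "az": 0}, {"fingers": 1, "tx": 0, "ty": -0.012, "tz": 0, "ax": 0, "ay": 0, "az": 0}, {"fingers": 1, "tx": 0, "ty": -0.016, "tz": 0, "ax": 0, "ay": 0, "az": 0}, {"fingers": 1, "tx": 0, "ty": -0.018, "tz": 0, "ax": 0, "ay": 0, "az": 0}]'

```text
time_s: 9.88
tcp_pos: [0.6504, -0.0318, 0.0894]
ee_rot: [[0.003, -0.206, 0.979], [0.001, 0.979, 0.206], [-1.0, 0.0, 0.003]]
wrist_force: [-1.1, 7.5, 7.2]
gripper_width: 0.137
```

Emit:
play_rows --commands '[{"fingers": 1, "tx": 0, "ty": -0.004, "tz": 0, "ax": 0, "ay": 0, "az": 0}, {"fingers": 1, "tx": 0, "ty": -0.006, "tz": 0, "ax": 0, "ay": 0, "az": 0}, {"fingers": 1, "tx": 0, "ty": -0.006, "tz": 0, "ax": 0, "ay": 0, "az": 0}]'

```text
time_s: 10.13
tcp_pos: [0.6504, -0.0318, 0.0894]
ee_rot: [[0.002, -0.207, 0.978], [0.005, 0.978, 0.207], [-1.0, 0.005, 0.003]]
wrist_force: [-3.6, 14.2, 9.3]
gripper_width: 0.135
```

```bash
python3 - <<'E'
from h import *
s=log()
F=frame(D,ey); h=np.array([np.cos(np.radians(72)),np.sin(np.radians(72)),0]); Y=np.array([-h[1],h[0],0]); cup=np.array([.447,-.1635,0])
g=gp(); p0=g+.75*np.array(s['ee_rot'])@[-.11,.005,0]
print(p0)
st=cup-.12*h+[0,0,.21]; 
T=frame(D,Y); P=frame(np.cos(np.radians(35))*h+[0,0,-np.sin(np.radians(35))],Y)
plan3([(T,st),(P,st)],start=(np.array(s['ee_rot']),p0))
E
```

```text
[ 0.6494 -0.0287  0.2024]
rows 4.4 t [-0.006 -0.129 -0.191] a [-0.167  0.001 -0.   ] 
rows 4.4 t [-0.006 -0.017 -0.23 ] a [-0.167  0.001 -0.001] 
rows 4.0 t [-0.009 -0.     0.017] a [ 0.    -0.153 -0.   ] 
rows 4.0 t [ 0.    -0.     0.018] a [ 0.    -0.153 -0.   ]
```

Emit:
play_rows --commands '[{"fingers": 0.2, "tx": 0, "ty": 0.005, "tz": 0, "ax": 0, "ay": 0, "az": 0}, {"fingers": 0.2, "tx": 0, "ty": 0.005, "tz": 0, "ax": 0, "ay": 0, "az": 0}, {"fingers": 0.2, "tx": 0, "ty": 0.005, "tz": 0, "ax": 0, "ay": 0, "az": 0}, {"fingers": -1, "tx": -0.055, "ty": 0.005, "tz": 0, "ax": 0, "ay": 0, "az": 0}, {"fingers": -1, "tx": -0.11, "ty": 0.005, "tz": 0, "ax": 0, "ay": 0, "az": 0}]'

```text
time_s: 10.55
tcp_pos: [0.647, -0.0342, 0.1675]
ee_rot: [[-0.01, -0.204, 0.979], [-0.002, 0.979, 0.204], [-1.0, 0.0, -0.01]]
wrist_force: [1.2, -0.2, 1.1]
gripper_width: 0.428
```

Emit:
play_rows --commands '[{"fingers": -1, "tx": -0.006, "ty": -0.129, "tz": -0.191, "ax": -0.167, "ay": 0, "az": 0}, {"fingers": -1, "tx": -0.006, "ty": -0.129, "tz": -0.191, "ax": -0.167, "ay": 0, "az": 0}, {"fingers": -1, "tx": -0.006, "ty": -0.129, "tz": -0.191, "ax": -0.167, "ay": 0, "az": 0}, {"fingers": -1, "tx": -0.006, "ty": -0.129, "tz": -0.191, "ax": -0.167, "ay": 0, "az": 0}, {"fingers": -1, "tx": -0.006, "ty": -0.129, "tz": -0.191, "ax": -0.167, "ay": 0, "az": 0}]'

```text
time_s: 10.97
tcp_pos: [0.5238, -0.161, 0.1749]
ee_rot: [[-0.004, -0.667, 0.745], [0.0, 0.745, 0.667], [-1.0, 0.003, -0.003]]
wrist_force: [0.2, 1.0, -0.1]
gripper_width: 0.813
```

Emit:
play_rows --commands '[{"fingers": -1, "tx": -0.006, "ty": -0.017, "tz": -0.23, "ax": -0.167, "ay": 0, "az": 0}, {"fingers": -1, "tx": -0.006, "ty": -0.017, "tz": -0.23, "ax": -0.167, "ay": 0, "az": 0}, {"fingers": -1, "tx": -0.006, "ty": -0.017, "tz": -0.23, "ax": -0.167, "ay": 0, "az": 0}, {"fingers": -1, "tx": -0.006, "ty": -0.017, "tz": -0.23, "ax": -0.167, "ay": 0, "az": 0}, {"fingers": -1, "tx": -0.006, "ty": -0.017, "tz": -0.23, "ax": -0.167, "ay": 0, "az": 0}]'

```text
time_s: 11.38
tcp_pos: [0.4052, -0.2844, 0.1792]
ee_rot: [[-0.003, -0.951, 0.309], [0.001, 0.309, 0.951], [-1.0, 0.003, -0.0]]
wrist_force: [0.6, -0.2, -0.9]
gripper_width: 0.995
```

```bash
python3 -c "
from h import *
s=log();print(s['joints'])"
```

```text
[-16.2249  11.0003 -20.0091   0.0131 -59.1388  -1.8087]
```

Emit:
play_rows --commands '[{"fingers": -1, "tx": -0.009, "ty": 0, "tz": 0.017, "ax": 0, "ay": -0.153, "az": 0}, {"fingers": -1, "tx": -0.009, "ty": 0, "tz": 0.017, "ax": 0, "ay": -0.153, "az": 0}, {"fingers": -1, "tx": -0.009, "ty": 0, "tz": 0.017, "ax": 0, "ay": -0.153, "az": 0}, {"fingers": -1, "tx": -0.009, "ty": 0, "tz": 0.017, "ax": 0, "ay": -0.153, "az": 0}]'

```text
time_s: 11.72
tcp_pos: [0.4135, -0.2709, 0.1873]
ee_rot: [[0.148, -0.95, 0.274], [0.443, 0.311, 0.841], [-0.884, -0.003, 0.467]]
wrist_force: [-0.2, -0.5, -0.3]
gripper_width: 0.999
```

```bash
python3 -c "
from h import *
s=log();print(s['joints'],s['tcp_pos'],s['ee_rot'])"
```

```text
[-33.4811  17.6898  -4.8085 -27.5907 -76.9279  24.0223] [ 0.4135 -0.2709  0.1873] [[ 0.1476 -0.9505  0.2735]
 [ 0.4433  0.3108  0.8408]
 [-0.8842 -0.0029  0.4672]]
```

Emit:
play_rows --commands '[{"fingers": -1, "tx": 0, "ty": 0, "tz": 0.018, "ax": 0, "ay": -0.153, "az": 0}, {"fingers": -1, "tx": 0, "ty": 0, "tz": 0.018, "ax": 0, "ay": -0.153, "az": 0}, {"fingers": -1, "tx": 0, "ty": 0, "tz": 0.018, "ax": 0, "ay": -0.153, "az": 0}, {"fingers": -1, "tx": 0, "ty": 0, "tz": 0.018, "ax": 0, "ay": -0.153, "az": 0}, {"fingers": -1, "tx": 0, "ty": 0, "tz": 0.018, "ax": 0, "ay": -0.153, "az": 0}]'

```text
time_s: 12.13
tcp_pos: [0.415, -0.2606, 0.1881]
ee_rot: [[0.256, -0.949, 0.186], [0.784, 0.316, 0.535], [-0.566, 0.009, 0.824]]
wrist_force: [-0.2, 0.3, -1.0]
gripper_width: 1.003
```

```bash
python3 -c "
from h import *
s=log();print(s['joints'],s['tcp_pos'],s['ee_rot'])
p=cap('top'); save(p['image'],'t5.png'); d=spotter.find_in('cover',p)[0]; print(d, proj(p,an(0,-.0725,.086)))
d=spotter.silhouettes('cup',p)
for e in d[:3]:
  m=cv2.minAreaRect(cv2.findNonZero(e['region'].astype(np.uint8))); print(e['score'],m,ray(p,m[0],.08))
"
```

```text
[-46.4955  28.596    2.8629 -46.8124 -96.1883  36.5279] [ 0.415  -0.2606  0.1881] [[ 0.2555 -0.9487  0.1862]
 [ 0.7837  0.3161  0.5347]
 [-0.5661  0.0093  0.8243]]
{'uv': [333.8, 140.4], 'score': 0.89} [332.5081 139.1755]
0.94 ((369.0, 271.5), (27.0, 26.0), 90.0) [ 0.3286 -0.1222  0.08  ]
0.81 ((385.50006103515625, 223.00003051757812), (26.16295051574707, 27.577163696289062), 45.0) [ 0.4465 -0.1627  0.08  ]
```

```bash
cat > kin.py <<'E'
from h import *
from scipy.optimize import least_squares
import itertools
L=[json.loads(l) for l in open('log.txt')]
L.append([[-54.9106,22.0408,.4523,0,-68.4107,-14.8159],[.2166,-.5863,.2104],[[0,-.3465,.938],[0,.938,.3465],[-1,0,0]]])
rv=lambda ax,d: Ro.from_euler(ax,d,degrees=True).as_matrix()
def fk(q,x,S):
    q=np.array(q,float); f=q[1]+S[0]*q[2]
    A=rv('z',q[0]); B=A@rv('y',f); C=B@rv('x',S[1]*q[3])
    R=C@rv('y',-q[4])@rv('x',S[2]*q[5]+S[3]*90)
    p=A@[x[0],x[1],x[2]]+A@rv('y',q[1])@[0,0,x[3]]+B@[x[4],0,x[5]]+R[:,0]*x[6]
    return p,R
def res(x,S,w=1): 
    o=[]
    for q,p,R in L:
        P,Q=fk(q,x,S); o+=list((P-p))+list(.2*w*(Q-np.array(R)).ravel())
    return np.r_[o,(np.array(x)-X0)*.002]
X0=np.array([0,-.16,.3,.35,.35,.05,.25])
E
python3 - <<'E'
from kin import *
best=None
for S in itertools.product([-1,1],[-1,1],[-1,1],[-1,1]):
    s=least_squares(res,X0,args=(S,))
    if best is None or s.cost<best[0]: best=(s.cost,S,s.x,s)
    print(S,s.cost)
print(best[:3]); r_=best[3].fun[:-7].reshape(-1,12); print(r_[:,:3]*1000); print(np.abs(r_[:,3:]).max()/.2)
json.dump([list(best[1]),list(best[2])],open('kin.json','w'))
E
```

```text
(-1, -1, -1, -1) 0.007240136374427825
(-1, -1, -1, 1) 1.1272326361719525
(-1, -1, 1, -1) 0.5760594649798606
(-1, -1, 1, 1) 0.5584133075665196
(-1, 1, -1, -1) 0.15649560042730143
(-1, 1, -1, 1) 1.154356663766517
(-1, 1, 1, -1) 0.686048442655023
(-1, 1, 1, 1) 0.6248038215387955
(1, -1, -1, -1) 0.03328510058007521
(1, -1, -1, 1) 1.1311966609512767
(1, -1, 1, -1) 0.6013249670614773
(1, -1, 1, 1) 0.5631567944698748
(1, 1, -1, -1) 0.17897079560849105
(1, 1, -1, 1) 1.1556577126170864
(1, 1, 1, -1) 0.7069798986726036
(1, 1, 1, 1) 0.6276486095529743
(np.float64(0.007240136374427825), (-1, -1, -1, -1), array([ 0.1483, -0.1526,  0.0975,  0.5677,  0.2563, -0.028 ,  0.3342]))
[[-16.0524   1.1002 -39.0645]
 [ -7.6886   5.8443 -14.5785]
 [ -3.108    6.7752  -4.3428]
 [ -5.1578   8.9732 -14.6461]
 [  7.811   -9.9367  31.6805]
 [ -0.5416 -45.8902  82.17  ]
 [ -2.6698  16.291  -41.2179]]
4.929626581362534e-05
```

```bash
cat > kin.py <<'E'
from h import *
from scipy.optimize import least_squares
L=[json.loads(l) for l in open('log.txt')]
L.append([[-54.9106,22.0408,.4523,0,-68.4107,-14.8159],[.2166,-.5863,.2104],[[0,-.3465,.938],[0,.938,.3465],[-1,0,0]]])
rv=lambda ax,d: Ro.from_euler(ax,d,degrees=True).as_matrix()
def fk(q,x):
    A=rv('z',q[0]); U=A@rv('y',q[1]); B=A@rv('y',q[1]-q[2]); C=B@rv('x',-q[3]); E=C@rv('y',-q[4]); R=E@rv('x',-q[5]-90)
    return A@[x[0],x[1],x[2]]+U@[x[3],0,x[4]]+B@[x[5],x[6],x[7]]+C@[0,x[8],x[9]]+E@[x[10],x[11],x[12]],R
X0=np.zeros(13)
mask=lambda x,m:(lambda y:y)(np.where(m,x,0))
def fit(m,reg=1e-3,X0=X0):
    f=lambda x: np.r_[np.concatenate([fk(q,x*m)[0]-p for q,p,R in L]),reg*(x-X0)]
    return least_squares(f,X0)
E
python3 - <<'E'
from kin import *
X=np.array([0,0,.3,0,.35,.35,0,0,0,0,.25,0,0.])
base=[1,0,1,0,1,1,0,0,0,0,1,0,0]
for extra in [[1],[8],[11],[6],[1,7],[8,7],[11,7],[8,9],[11,12],[1,3,7],[8,3,7],[11,3,7],[11,8,1,7]]:
    m=np.array(base); m[extra]=1; s=fit(m,1e-4,X); print(extra,np.abs(s.fun[:-13]).max(),s.x*m)
E
```

```text
[1] 0.0823684308057811 [ 0.138  -0.1524  0.0777 -0.      0.5611  0.2565  0.      0.      0.
  0.      0.333   0.      0.    ]
[8] 3.251412981175594e-05 [-0.0001  0.      0.1607  0.      0.5649  0.4219 -0.     -0.     -0.1598
  0.      0.3187  0.      0.    ]
[11] 3.2514115666848475e-05 [-0.0001  0.      0.1607  0.      0.5649  0.4219 -0.     -0.     -0.
 -0.      0.3187 -0.1598  0.    ]
[6] 0.0823684308057811 [ 0.138   0.      0.0777  0.      0.5611  0.2565 -0.1524  0.      0.
  0.      0.333   0.      0.    ]
[1, 7] 0.082169011827664 [ 0.1484 -0.1526  0.0975  0.      0.5677  0.2562 -0.     -0.028   0.
  0.      0.3342  0.      0.    ]
[8, 7] 2.899524403124354e-05 [-0.0001 -0.      0.1607 -0.      0.5649  0.4219 -0.     -0.0001 -0.1598
  0.      0.3187  0.      0.    ]
[11, 7] 2.8995088739908192e-05 [-0.0001  0.      0.1607  0.      0.5649  0.4219  0.     -0.0001 -0.
 -0.      0.3187 -0.1598  0.    ]
[8, 9] 3.273715168194968e-05 [-0.0001  0.      0.1607 -0.      0.5649  0.4219 -0.      0.     -0.1598
  0.      0.3187  0.      0.    ]
[11, 12] 3.202321715956025e-05 [-0.0001  0.      0.1607 -0.      0.5649  0.4219  0.     -0.     -0.
 -0.      0.3187 -0.1598  0.    ]
[1, 3, 7] 0.07177540830682466 [ 0.0841 -0.1532  0.1233  0.1129  0.5698  0.2122  0.     -0.0293  0.
  0.      0.3377  0.      0.    ]
[8, 3, 7] 2.8507213415546184e-05 [-0.0001  0.      0.1607 -0.      0.5649  0.4219 -0.     -0.0001 -0.1598
  0.      0.3187  0.      0.    ]
[11, 3, 7] 2.850705446064139e-05 [-0.0001 -0.      0.1607 -0.      0.5649  0.4219  0.     -0.0001  0.
  0.      0.3187 -0.1598  0.    ]
[11, 8, 1, 7] 2.7279651047873443e-05 [-0.0001  0.      0.1607  0.      0.5649  0.4219  0.     -0.0001 -0.0799
 -0.      0.3187 -0.0799  0.    ]
```

```bash
cat >> kin.py <<'E'
X=np.array([-.0001,0,.1607,0,.5649,.4219,0,0,-.1598,0,.3187,0,0])
lo=np.array([-179.83,-69.29,-61.27,-181.25,-171.15,-177.46])+3; hi=np.array([179.83,118.12,80.66,117.63,-9.14,177.46])-3
def ik(R,g,seed):
    t=np.array(g)+G*R[:,0]
    def f(q):
        p,Q=fk(q,X); return np.r_[(p-t)*5,(Q-R).ravel()]
    s=least_squares(f,np.clip(seed,lo+.01,hi-.01),bounds=(lo,hi),x_scale=30.,max_nfev=40)
    return s.x,np.linalg.norm(s.fun)
def wr(q):
    A=rv('z',q[0]); U=A@rv('y',q[1]); B=A@rv('y',q[1]-q[2]); C=B@rv('x',-q[3])
    e=A@[0,0,X[2]]+U@[0,0,X[4]]; w1=e+B@[X[5],0,0]; return e,w1,w1+C@[0,X[8],0]
dish=np.array([.6219,.1155,0]); cup=np.array([.4468,-.163,0]); mat=np.array([.4120,.2385,0])
hd=lambda d:np.array([np.cos(np.radians(d)),np.sin(np.radians(d)),0])
def side(psi,p): h=hd(psi); return frame(np.cos(np.radians(p))*h+[0,0,-np.sin(np.radians(p))],hd(psi+90))
HG=.065
def cups(R0,g0,al,t,lipoff=-.02,zl=.105):
    """R,grasp for tilt t about mouth azimuth al"""
    ax=np.cross([0,0,1],hd(al)); T=Ro.from_rotvec(np.radians(t)*ax).as_matrix(); R=T@R0
    lip=dish+lipoff*hd(al)+[0,0,zl+.088*max(0,np.cos(np.radians(t)))]
    return R, lip+T@(-.033*hd(al)+np.array([0,0,-(.088-HG)]))
E
cat > search.py <<'E'
from kin import *
s=r.sense(); q=s['joints']
P=side(72,35)
for nm,g in [('pre',cup-.10*hd(72)+[0,0,HG]),('grasp',cup+[0,0,HG]),('lift',cup+[0,0,.22])]:
    q,e=ik(P,g,q); print(nm,q.round(1),round(e,5),[w.round(3) for w in wr(q)])
ql=q
box=np.array([[x,y,z] for x in(-.051,-.17) for y in(-.095,.095) for z in(-.0375,.0375)]+[[-.143,0,-.095],[-.13,0.03,-.09]])
out=[]
for dl in range(-150,181,15):
    R0=side(72+dl,35); 
    for al in range(0,360,30):
        R,g=cups(R0,None,al,0)
        qq,e=ik(R,g,ql+np.array([40,0,0,0,0,0]))
        if e>2e-3: break
        q1=qq; ok=True; zm=9; dq=0
        for t in range(15,136,15):
            R,g=cups(R0,None,al,t); q2,e=ik(R,g,qq)
            if e>2e-3: ok=False;break
            dq=max(dq,np.abs(q2-qq).max()); qq=q2
            b=g+(R@box.T).T; zm=min(zm,b[:,2].min(),wr(qq)[2][2]-.06,wr(qq)[1][2]-.06)
            bl=(b-A0)@np.c_[ex,ey]
        if ok and zm>.1: out.append((dq+ .3*np.abs(q1-ql).max(),dl,al,zm,q1.round(0),qq.round(0),bl.min(0).round(3)))
        if ok is False and t>105: print('partial',dl,al,t,round(zm,3))
out.sort(key=lambda o:o[0])
for o in out[:12]: print(*o)
E
python3 search.py
```

```text
pre [-44.2  38.5  -4.1 -47.8 -83.   48.2] 0.0 [array([ 0.252, -0.245,  0.603]), array([ 0.475, -0.461,  0.318]), array([ 0.343, -0.483,  0.23 ])]
grasp [-35.8  35.3 -10.3 -53.3 -76.4  46.8] 0.0 [array([ 0.265, -0.191,  0.622]), array([ 0.504, -0.364,  0.32 ]), array([ 0.374, -0.388,  0.23 ])]
lift [-35.4  21.6  -5.  -51.5 -87.8  31.3] 0.0 [array([ 0.17 , -0.12 ,  0.686]), array([ 0.477, -0.339,  0.497]), array([ 0.374, -0.388,  0.385])]
partial -150 90 120 -0.183
partial -150 120 135 -0.2
partial -45 150 120 -0.084
partial -45 210 135 -0.202
partial -45 240 120 -0.155
partial -30 210 135 -0.198
partial -30 240 120 -0.177
partial -15 240 135 -0.202
partial -15 270 135 -0.169
partial 0 180 135 -0.061
partial 0 240 135 -0.198
partial 0 270 135 -0.192
partial 15 180 120 0.012
partial 15 240 135 -0.18
partial 15 270 135 -0.202
partial 30 180 120 0.042
partial 30 270 135 -0.198
partial 45 180 120 0.054
partial 45 270 135 -0.18
partial 45 300 135 -0.202
partial 60 60 135 0.034
partial 60 180 120 0.072
partial 60 210 135 0.022
partial 60 270 135 -0.15
partial 60 300 120 -0.183
partial 75 60 
[... 344 characters left out ...]
rtial 135 240 120 0.094
partial 135 300 120 0.012
partial 150 30 135 -0.198
partial 150 90 120 -0.142
partial 150 180 120 0.08
partial 150 270 135 0.066
partial 150 300 135 0.022
partial 165 60 120 -0.194
partial 165 90 120 -0.177
partial 180 30 135 -0.15
partial 180 60 135 -0.198
partial 180 90 120 -0.19
36.99054108429249 45 120 0.11138127812093046 [  -2.   44.   27.  -47. -103.   31.] [ 38.  41. -41.  83. -81. -84.] [-0.145  0.073]
51.95347991557281 90 150 0.10224407312585099 [  10.   57.   50.  -30. -130.   53.] [ 29.  38. -51. 111. -80. -80.] [-0.174  0.048]
54.252276287294904 -30 30 0.10224407312585096 [ -4.  15. -20. -76. -38.  14.] [  23.   66.   40.   -6. -144.  -87.] [ 0.017 -0.019]
```

```bash
cat > search2.py <<'E'
from kin import *
from multiprocessing import Pool
q00=np.array([-46.5,28.6,2.9,-46.8,-96.2,36.5])
box=np.array([[x,y,z] for x in(-.051,-.17) for y in(-.095,.095) for z in(-.0375,.0375)])
cam=np.array([[-.143,0,-.09],[-.13,0.03,-.085]])
def zmin(q,R,g): return min((g+(R@np.r_[box,cam].T).T)[:,2].min(), wr(q)[2][2]-.06,wr(q)[1][2]-.06)
def side2(psi,p,fl): R=side(psi,p); return R@np.diag([1,-1,-1.]) if fl else R
def job_(a):
    fl,p,psi=a; out=[]
    best=None
    for sd in ([0,0,0,0,0,0],[0,0,0,0,0,178],[0,0,0,0,0,-178],[0,0,0,-90,0,90],[0,0,0,120,0,-120],[0,0,0,100,0,60]):
        q,e=ik(side2(psi,p,fl),cup+[0,0,HG],q00+sd)
        if e<2e-3 and zmin(q,side2(psi,p,fl),cup+[0,0,HG])>.025:
            ql,e2=ik(side2(psi,p,fl),cup+[0,0,.2],q)
            if e2<2e-3: 
              if best is None or np.abs(q-q00).max()<np.abs(best[0]-q00).max(): best=(q,ql)
    if best is None: return [(1e9,a)]
    q,ql=best
    for dl in range(-90,181,30):
        R0=side2(psi+dl,p,fl)
        for al in range(0,360,30):
            R,g=cups(R0,None,al,0); qq,e=ik(R,g,ql+np.array([30,0,0,0,0,0]))
            if e>2e-3: break
            q1=qq; ok=True; zm=9; tot=0;dq=0
            for t in range(20,126,15):
                R,g=cups(R0,None,al,t); q2,e=ik(R,g,qq)
                if e>2e-3: ok=False;break
                dq=max(dq,np.abs(q2-qq).max()); tot+=np.abs(q2-qq).max(); qq=q2; zm=min(zm,zmin(qq,R,g))
                if zm<.1: ok=False;break
            if ok: out.append((tot+.5*np.abs(q1-ql).max()+.3*np.abs(q-q00).max(),a,dl,al,round(dq),round(zm,3),q.round(0),q1.round(0),qq.round(0),((g+(R@box.T).T-A0)@ey).min().round(3)))
    return out
if __name__=='__main__':
    args=[(fl,p,psi) for fl in(0,1) for p in(10,20,30) for psi in(60,80)]
    with Pool() as P: res=sum(P.map(job_,args,chunksize=1),[])
    print([o[1] for o in res if o[0]>=1e9])
    res=[o for o in res if o[0]<1e9]; res.sort(key=lambda o:o[0])
    for o in res[:14]: print(*o)
E
nproc; time OPENBLAS_NUM_THREADS=1 timeout 500 python3 search2.py
```

```text
4
[(0, 10, 60), (0, 10, 80)]
110.66743115841597 (0, 30, 80) 30 90 15 0.105 [-35.  39.  -6. -52. -85.  50.] [  -6.   41.   20.  -52. -100.   32.] [  36.   51.    1.   33. -102.  -50.] 0.044
111.806563339392 (0, 20, 60) 60 90 14 0.101 [-45.  41. -13. -67. -82.  54.] [  -6.   48.   28.  -56. -114.   34.] [  33.   52.   11.   23. -107.  -43.] 0.023
112.13545366192112 (0, 20, 80) 30 90 15 0.115 [-38.  44.  -3. -56. -93.  54.] [  -9.   45.   22.  -59. -106.   33.] [ 35.  48.   3.  28. -98. -48.] 0.035
121.12597453858695 (0, 30, 80) 0 60 22 0.105 [-35.  39.  -6. -52. -85.  50.] [-11.  30.  -0. -63. -76.  27.] [  29.   57.   23.   13. -122.  -61.] -0.004
122.02033072140156 (0, 20, 60) 30 60 19 0.101 [-45.  41. -13. -67. -82.  54.] [-13.  37.   6. -66. -90.  33.] [  25.   57.   29.    3. -124.  -60.] -0.021
124.45388466631482 (0, 20, 80) 0 60 21 0.115 [-38.  44.  -3. -56. -93.  54.] [-15.  34.  -0. -71. -83.  34.] [  28.   54.   22.    9. -116.  -61.] -0.011
132.62107360865593 (0, 20, 60) 30 90 16 0.144 [-45.  41. -13. -67. -82.  54.] [-13.  39.  10. -66. -91.  31.] [ 38.  40. -14.  41. -80. 
[... 413 characters left out ...]
 -51. -130.   36.] [ 38.  40. -19.  49. -77. -44.] 0.072
141.93230436806795 (0, 20, 60) 90 120 17 0.101 [-45.  41. -13. -67. -82.  54.] [   3.   59.   49.  -47. -136.   40.] [ 38.  44. -11.  42. -86. -37.] 0.082
144.03167187905697 (0, 30, 80) 0 90 20 0.119 [-35.  39.  -6. -52. -85.  50.] [-11.  32.   4. -63. -77.  25.] [ 40.  41. -23.  53. -80. -76.] 0.079
145.44924384334908 (0, 20, 80) 0 90 21 0.13 [-38.  44.  -3. -56. -93.  54.] [-15.  36.   4. -71. -83.  32.] [ 39.  37. -23.  50. -73. -72.] 0.069
147.69747139176042 (0, 30, 60) 0 60 29 0.133 [-41.  35. -14. -62. -74.  49.] [-12.  24. -10. -72. -60.  25.] [  34.   52.    9.   25. -107.  -70.] 0.022
real	0m10.700s
user	0m34.159s
sys	0m0.097s
```

```bash
python3 - <<'E'
from kin import *
P=side(80,30)
plan3([(P,cup-.10*hd(80)+[0,0,.13]),(P,cup-.10*hd(80)+[0,0,HG]),(P,cup+[0,0,HG])]); print(gp())
E
```

```text
rows 2.1 t [ 0.09  -0.012 -0.063] a [-0.024 -0.028  0.038] 
rows 1.6 t [ 0.043 -0.    -0.075] a [-0.  0. -0.] 
rows 2.5 t [ 0.115 -0.     0.066] a [-0.  0. -0.] 
[ 0.4089 -0.2828  0.2097]
```

Emit:
play_rows --commands '[{"fingers": -1, "tx": 0.09, "ty": -0.012, "tz": -0.063, "ax": -0.024, "ay": -0.028, "az": 0.038}, {"fingers": -1, "tx": 0.09, "ty": -0.012, "tz": -0.063, "ax": -0.024, "ay": -0.028, "az": 0.038}, {"fingers": -1, "tx": 0.09, "ty": -0.012, "tz": -0.063, "ax": -0.024, "ay": -0.028, "az": 0.038}]'

```text
time_s: 12.53
tcp_pos: [0.4341, -0.2295, 0.1072]
ee_rot: [[0.141, -0.985, 0.096], [0.86, 0.17, 0.48], [-0.49, 0.014, 0.872]]
wrist_force: [-0.5, 1.3, -2.6]
gripper_width: 1.002
```

Emit:
play_rows --commands '[{"fingers": -1, "tx": 0.043, "ty": 0, "tz": -0.075, "ax": 0, "ay": 0, "az": 0}, {"fingers": -1, "tx": 0.043, "ty": 0, "tz": -0.075, "ax": 0, "ay": 0, "az": 0}, {"fingers": -1, "tx": 0.043, "ty": 0, "tz": -0.075, "ax": 0, "ay": 0, "az": 0}]'

```text
time_s: 12.78
tcp_pos: [0.4331, -0.2326, 0.0484]
ee_rot: [[0.146, -0.985, 0.09], [0.856, 0.172, 0.488], [-0.496, 0.006, 0.868]]
wrist_force: [-0.2, -0.4, -0.0]
gripper_width: 1.002
```

```bash
python3 - <<'E'
from kin import *
s=r.sense(); p=cap('wrist'); save(p['image'],'w3.png'); print(gp(s),s['ee_rot'],s['wrist_force'],s['joints'])
for d in spotter.silhouettes('cup',p)[:2]:
    m=cv2.boundingRect(d['region'].astype(np.uint8)); print(d['score'],d['uv'],m)
for X_ in (cup,cup+[0,0,.088],cup+[0,0,HG]): print(proj(p,X_,s))
h=hd(170)
print(proj(p,cup+.033*h+[0,0,.088],s),proj(p,cup-.033*h+[0,0,.088],s))
E
```

```text
[ 0.4287 -0.2587  0.0636] [[ 0.146  -0.9851  0.0904]
 [ 0.8557  0.1716  0.4881]
 [-0.4964  0.0061  0.8681]] [-0.1721 -0.3786 -0.0373] [-42.6667  43.192    1.8945 -46.7541 -91.5738  50.5149]
0.75 [318.8, 230.0] (278, 183, 84, 119)
0.73 [456.4, 217.3] (422, 190, 72, 61)
[321.4955 192.8535]
[322.0086 299.9097]
[321.8654 270.0277]
[363.8086 299.6294] [280.1649 300.1904]
```

View pics/w3.png

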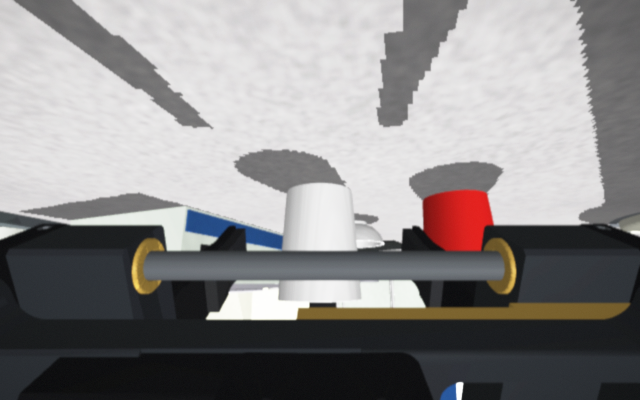

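Emit:
play_rows --commands '[{"fingers": -1, "tx": 0.046, "ty": 0, "tz": 0.026, "ax": 0, "ay": 0, "az": 0}, {"fingers": -1, "tx": 0.09, "ty": 0, "tz": 0.052, "ax": 0, "ay": 0, "az": 0}, {"fingers": -1, "tx": 0.115, "ty": 0, "tz": 0.066, "ax": 0, "ay": 0, "az": 0}, {"fingers": -1, "tx": 0.115, "ty": 0, "tz": 0.066, "ax": 0, "ay": 0, "az": 0}, {"fingers": 1, "tx": 0.115, "ty": 0, "tz": 0.066, "ax": 0, "ay": 0, "az": 0}]'

```text
time_s: 13.3
tcp_pos: [0.4525, -0.1368, 0.0537]
ee_rot: [[0.15, -0.985, 0.08], [0.852, 0.17, 0.495], [-0.501, -0.006, 0.865]]
wrist_force: [0.5, -0.3, 0.0]
gripper_width: 0.976
```

Emit:
play_rows --commands '[{"fingers": 1, "tx": 0, "ty": 0, "tz": 0, "ax": 0, "ay": 0, "az": 0}, {"fingers": 1, "tx": 0, "ty": 0, "tz": 0, "ax": 0, "ay": 0, "az": 0}, {"fingers": 1, "tx": 0, "ty": 0, "tz": 0, "ax": 0, "ay": 0, "az": 0}, {"fingers": 1, "tx": 0, "ty": 0, "tz": 0, "ax": 0, "ay": 0, "az": 0}, {"fingers": 1, "tx": 0, "ty": 0, "tz": 0, "ax": 0, "ay": 0, "az": 0}]'

```text
time_s: 13.72
tcp_pos: [0.4521, -0.1377, 0.0508]
ee_rot: [[0.152, -0.985, 0.086], [0.854, 0.175, 0.491], [-0.498, -0.001, 0.867]]
wrist_force: [1.4, -1.2, 3.8]
gripper_width: 0.73
```

```bash
python3 - <<'E'
from kin import *
s=r.sense(); print(gp(s),s['joints'],s['wrist_force'],s['gripper_width'])
E
```

```text
[ 0.4475 -0.1637  0.066 ] [-35.5417  39.3806  -5.7947 -51.8396 -84.8075  50.3566] [ 1.4212 -1.2023  3.8231] 0.7298672403213553
```

```bash
python3 - <<'E'
from kin import *
P=side(80,30); R0=side(110,30); off=-.025
R,g0=cups(R0,None,90,0,off)
W=[(P,cup+[0,0,.2]),(R0,g0+[0,0,.03])]+[(*cups(R0,None,90,t,off),t) for t in (25,55,75,95,115,130)]
plan3(W)
q=r.sense()['joints']; 
for w in W: q,e=ik(w[0],w[1],q); print(q.round(0),round(e,4),np.array(w[1]).round(3))
E
```

```text
rows 3.3 t [-0.088  0.001  0.155] a [0.    0.001 0.   ] 
rows 3.4 t [ 0.141 -0.081  0.082] a [-0.042 -0.     0.072] 
rows 3.4 t [ 0.118 -0.119  0.068] a [-0.041 -0.     0.073] 
rows 3.6 t [ 0.004  0.007 -0.046] a [0.041 0.13  0.023] 25
rows 4.4 t [ 0.005  0.002 -0.023] a [0.049 0.157 0.029] 55
rows 2.9 t [ 0.019 -0.004 -0.006] a [0.033 0.104 0.019] 75
rows 2.9 t [ 0.011 -0.005  0.005] a [0.033 0.105 0.019] 95
rows 2.9 t [-0.017  0.006 -0.003] a [0.033 0.104 0.019] 115
rows 2.2 t [-0.013  0.004 -0.002] a [0.025 0.078 0.014] 130
[-35.  28.  -2. -52. -94.  38.] 0.0 [ 0.447 -0.163  0.2  ]
[  -6.   40.   22.  -53. -102.   29.] 0.0 [0.622 0.057 0.2  ]
[  3.  35.  17. -33. -91.  18.] 0.0 [0.622 0.051 0.178]
[ 16.  34.  10.  -8. -82.  -3.] 0.0 [0.622 0.053 0.169]
[ 24.  36.   5.   8. -81. -19.] 0.0 [0.622 0.06  0.154]
[ 30.  41.   1.  20. -86. -33.] 0.0 [0.622 0.07  0.14 ]
[ 34.  47.   1.  30. -96. -45.] 0.0 [0.622 0.084 0.145]
[  36.   52.    1.   35. -104.  -52.] 0.0 [0.622 0.094 0.145]
```

Emit:
play_rows --commands '[{"fingers": 1, "tx": -0.015, "ty": 0, "tz": 0.026, "ax": 0, "ay": 0, "az": 0}, {"fingers": 1, "tx": -0.035, "ty": 0, "tz": 0.065, "ax": 0, "ay": 0, "az": 0}, {"fingers": 1, "tx": -0.06, "ty": 0, "tz": 0.106, "ax": 0, "ay": 0, "az": 0}, {"fingers": 1, "tx": -0.088, "ty": 0.001, "tz": 0.155, "ax": 0, "ay": 0.001, "az": 0}, {"fingers": 1, "tx": -0.088, "ty": 0.001, "tz": 0.155, "ax": 0, "ay": 0.001, "az": 0}]'

```text
time_s: 14.13
tcp_pos: [0.4525, -0.1383, 0.1901]
ee_rot: [[0.154, -0.985, 0.077], [0.848, 0.172, 0.501], [-0.507, -0.012, 0.862]]
wrist_force: [1.3, -0.6, -1.2]
gripper_width: 0.728
```

Emit:
play_rows --commands '[{"fingers": 1, "tx": 0.025, "ty": -0.015, "tz": 0.015, "ax": -0.008, "ay": 0, "az": 0.013}, {"fingers": 1, "tx": 0.055, "ty": -0.032, "tz": 0.032, "ax": -0.017, "ay": 0, "az": 0.028}, {"fingers": 1, "tx": 0.085, "ty": -0.049, "tz": 0.05, "ax": -0.026, "ay": 0, "az": 0.044}, {"fingers": 1, "tx": 0.115, "ty": -0.066, "tz": 0.067, "ax": -0.035, "ay": 0, "az": 0.059}, {"fingers": 1, "tx": 0.141, "ty": -0.081, "tz": 0.082, "ax": -0.042, "ay": 0, "az": 0.072}]'

```text
time_s: 14.55
tcp_pos: [0.5325, -0.0251, 0.1832]
ee_rot: [[-0.078, -0.996, -0.044], [0.862, -0.089, 0.499], [-0.501, 0.001, 0.865]]
wrist_force: [1.6, -0.1, -2.5]
gripper_width: 0.727
```

Emit:
play_rows --commands '[{"fingers": 1, "tx": 0.03, "ty": -0.03, "tz": 0.017, "ax": -0.01, "ay": 0, "az": 0.018}, {"fingers": 1, "tx": 0.06, "ty": -0.06, "tz": 0.034, "ax": -0.02, "ay": 0, "az": 0.036}, {"fingers": 1, "tx": 0.085, "ty": -0.086, "tz": 0.049, "ax": -0.03, "ay": 0, "az": 0.053}, {"fingers": 1, "tx": 0.107, "ty": -0.108, "tz": 0.062, "ax": -0.037, "ay": 0, "az": 0.067}, {"fingers": 1, "tx": 0.118, "ty": -0.119, "tz": 0.068, "ax": -0.041, "ay": 0, "az": 0.073}]'

```text
time_s: 14.97
tcp_pos: [0.6133, 0.0867, 0.1823]
ee_rot: [[-0.303, -0.938, -0.171], [0.812, -0.347, 0.47], [-0.5, 0.003, 0.866]]
wrist_force: [-0.3, -0.0, -2.8]
gripper_width: 0.726
```

Emit:
play_rows --commands '[{"fingers": 1, "tx": 0, "ty": 0, "tz": 0, "ax": 0, "ay": 0, "az": 0}, {"fingers": 1, "tx": 0, "ty": 0, "tz": 0, "ax": 0, "ay": 0, "az": 0}]'

```text
time_s: 15.13
tcp_pos: [0.6116, 0.084, 0.1823]
ee_rot: [[-0.301, -0.939, -0.168], [0.812, -0.345, 0.471], [-0.5, 0.006, 0.866]]
wrist_force: [-0.8, -0.8, -1.7]
gripper_width: 0.728
```

```bash
python3 - <<'E'
from kin import *
s=log(); print(gp(s),s['gripper_width'],s['wrist_force'],s['joints'])
p=cap('top'); save(p['image'],'t6.png')
q=cap('side'); a=p['image'][80:230,240:400]; b=q['image'][90:240,290:450]
save(cv2.resize(np.hstack([a,b]),(800,375),interpolation=cv2.INTER_CUBIC),'c6.png')
R0=side(110,30); off=-.025; plan3([(*cups(R0,None,90,t,off),t) for t in (25,55,75,95,115,130)])
E
```

```text
[0.6208 0.0592 0.1976] 0.7279418189723322 [-0.7821 -0.7524 -1.6614] [  -6.1805   39.8084   21.4789  -52.4011 -102.1131   29.336 ]
rows 3.6 t [ 0.002  0.005 -0.044] a [0.04  0.13  0.023] 25
rows 4.4 t [ 0.006  0.002 -0.024] a [0.05  0.157 0.028] 55
rows 2.9 t [ 0.018 -0.004 -0.006] a [0.033 0.104 0.019] 75
rows 2.9 t [ 0.011 -0.004  0.005] a [0.033 0.105 0.019] 95
rows 2.9 t [-0.017  0.005 -0.002] a [0.032 0.104 0.019] 115
rows 2.2 t [-0.013  0.005 -0.002] a [0.025 0.078 0.014] 130
```

View pics/c6.png

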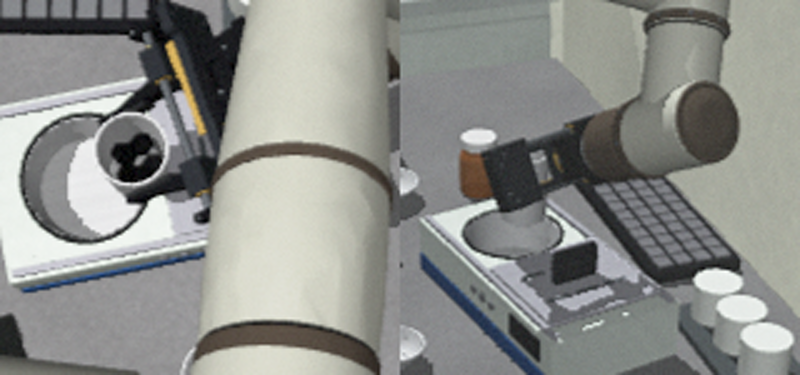

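```bash
python3 - <<'E'
from kin import *
p=cap('top'); 
for u,v in [(257.2,115.6),(244.4,115.6),(256,102.6),(256,128.6)]: print(ray(p,(u,v),.075))
print(proj(p,dish+[0,0,.075]), (proj(p,dish+[0,0,.075])-[240,80])*5)
print([ ((proj(p,dish+.0615*hd(a)+[0,0,.075])-[240,80])*5).round(0) for a in (0,90,180,270)])
for d in spotter.find_in('dish',p)[:2]: print(d,ray(p,d['uv'],.05))
E
```

```text
[0.7151 0.1596 0.075 ]
[0.7148 0.1921 0.075 ]
[0.7489 0.1635 0.075 ]
[0.6814 0.1618 0.075 ]
[273.8301 151.9671] [169.1507 359.8354]
[array([172., 240.]), array([ 47., 359.]), array([167., 481.]), array([292., 361.])]
{'uv': [270.3, 156.2], 'score': 0.68} [0.6161 0.1274 0.05  ]
```

Emit:
play_rows --commands '[{"fingers": 1, "tx": 0.001, "ty": 0.001, "tz": -0.011, "ax": 0.01, "ay": 0.032, "az": 0.006}, {"fingers": 1, "tx": 0.001, "ty": 0.002, "tz": -0.022, "ax": 0.02, "ay": 0.065, "az": 0.011}, {"fingers": 1, "tx": 0.002, "ty": 0.004, "tz": -0.033, "ax": 0.03, "ay": 0.098, "az": 0.017}, {"fingers": 1, "tx": 0.002, "ty": 0.005, "tz": -0.044, "ax": 0.04, "ay": 0.13, "az": 0.023}]'

```text
time_s: 15.67
tcp_pos: [0.6137, 0.0658, 0.1558]
ee_rot: [[-0.293, -0.94, -0.172], [0.524, -0.309, 0.794], [-0.8, 0.142, 0.583]]
wrist_force: [0.5, 0.2, -2.3]
gripper_width: 0.729
```

Emit:
play_rows --commands '[{"fingers": 1, "tx": 0.001, "ty": 0, "tz": -0.005, "ax": 0.01, "ay": 0.031, "az": 0.006}, {"fingers": 1, "tx": 0.002, "ty": 0.001, "tz": -0.01, "ax": 0.02, "ay": 0.063, "az": 0.011}, {"fingers": 1, "tx": 0.004, "ty": 0.001, "tz": -0.014, "ax": 0.03, "ay": 0.094, "az": 0.017}, {"fingers": 1, "tx": 0.005, "ty": 0.002, "tz": -0.019, "ax": 0.04, "ay": 0.126, "az": 0.022}, {"fingers": 1, "tx": 0.006, "ty": 0.002, "tz": -0.024, "ax": 0.05, "ay": 0.157, "az": 0.028}]'

```text
time_s: 16.08
tcp_pos: [0.6137, 0.0545, 0.1424]
ee_rot: [[-0.292, -0.941, -0.17], [0.054, -0.193, 0.98], [-0.955, 0.276, 0.107]]
wrist_force: [0.8, -0.1, -2.5]
gripper_width: 0.729
```

Emit:
play_rows --commands '[{"fingers": 1, "tx": 0.006, "ty": -0.001, "tz": -0.002, "ax": 0.011, "ay": 0.035, "az": 0.006}, {"fingers": 1, "tx": 0.012, "ty": -0.003, "tz": -0.004, "ax": 0.022, "ay": 0.07, "az": 0.013}, {"fingers": 1, "tx": 0.018, "ty": -0.004, "tz": -0.006, "ax": 0.033, "ay": 0.104, "az": 0.019}, {"fingers": 1, "tx": 0.018, "ty": -0.004, "tz": -0.006, "ax": 0.033, "ay": 0.104, "az": 0.019}]'

```text
time_s: 16.42
tcp_pos: [0.6112, 0.0543, 0.124]
ee_rot: [[-0.298, -0.938, -0.175], [-0.276, -0.09, 0.957], [-0.914, 0.334, -0.232]]
wrist_force: [-0.9, 0.1, -2.6]
gripper_width: 0.725
```

Emit:
play_rows --commands '[{"fingers": 1, "tx": 0.003, "ty": -0.001, "tz": 0.001, "ax": 0.008, "ay": 0.026, "az": 0.005}, {"fingers": 1, "tx": 0.006, "ty": -0.002, "tz": 0.002, "ax": 0.016, "ay": 0.052, "az": 0.01}, {"fingers": 1, "tx": 0.008, "ty": -0.003, "tz": 0.004, "ax": 0.025, "ay": 0.079, "az": 0.014}, {"fingers": 1, "tx": 0.011, "ty": -0.004, "tz": 0.005, "ax": 0.033, "ay": 0.105, "az": 0.019}]'

```text
time_s: 16.75
tcp_pos: [0.6133, 0.0533, 0.1182]
ee_rot: [[-0.294, -0.941, -0.167], [-0.57, 0.033, 0.821], [-0.767, 0.337, -0.546]]
wrist_force: [-0.1, 0.0, -1.4]
gripper_width: 0.73
```

Emit:
play_rows --commands '[{"fingers": 1, "tx": -0.004, "ty": 0.001, "tz": 0, "ax": 0.008, "ay": 0.026, "az": 0.005}, {"fingers": 1, "tx": -0.008, "ty": 0.002, "tz": -0.001, "ax": 0.016, "ay": 0.052, "az": 0.01}, {"fingers": 1, "tx": -0.013, "ty": 0.004, "tz": -0.002, "ax": 0.024, "ay": 0.078, "az": 0.014}, {"fingers": 1, "tx": -0.017, "ty": 0.005, "tz": -0.002, "ax": 0.032, "ay": 0.104, "az": 0.019}]'

```text
time_s: 17.08
tcp_pos: [0.6138, 0.0593, 0.1301]
ee_rot: [[-0.296, -0.94, -0.169], [-0.797, 0.146, 0.587], [-0.527, 0.308, -0.792]]
wrist_force: [-0.3, -0.6, -1.9]
gripper_width: 0.723
```

Emit:
play_rows --commands '[{"fingers": 1, "tx": -0.006, "ty": 0.002, "tz": -0.001, "ax": 0.012, "ay": 0.039, "az": 0.007}, {"fingers": 1, "tx": -0.013, "ty": 0.005, "tz": -0.002, "ax": 0.025, "ay": 0.078, "az": 0.014}, {"fingers": 1, "tx": -0.013, "ty": 0.005, "tz": -0.002, "ax": 0.025, "ay": 0.078, "az": 0.014}, {"fingers": 1, "tx": -0.013, "ty": 0.005, "tz": -0.002, "ax": 0.025, "ay": 0.078, "az": 0.014}, {"fingers": 1, "tx": -0.013, "ty": 0.005, "tz": -0.002, "ax": 0.025, "ay": 0.078, "az": 0.014}]'

```text
time_s: 17.5
tcp_pos: [0.6135, 0.0667, 0.137]
ee_rot: [[-0.296, -0.94, -0.169], [-0.904, 0.219, 0.366], [-0.307, 0.261, -0.915]]
wrist_force: [-0.3, 0.8, -0.6]
gripper_width: 0.728
```

```bash
python3 - <<'E'
from kin import *
s=log(); R0=side(110,30); R=np.array(s['ee_rot']); c=R@R0.T@[0,0,1]; g=gp(s); rim=g+c*.023
print(g,'tilt',np.degrees(np.arccos(c[2])),'rim',rim,'d',np.linalg.norm((rim-dish)[:2]),s['wrist_force'],s['gripper_width'],s['joints'])
p=cap('top'); q=cap('side'); print(len(spotter.find_in('lump1_mid',q)),len(spotter.find_in('lump1_mid',p)))
a=p['image'][100:220,220:348]; b=q['image'][90:210,290:418]
save(cv2.resize(np.hstack([a,b]),(800,375),interpolation=cv2.INTER_CUBIC),'c7.png')
E
```

```text
[0.6225 0.0943 0.1464] tilt 129.7069684737957 rim [0.6226 0.112  0.1317] d 0.0035839929362389915 [-0.2855  0.8425 -0.6314] 0.7280556970699703 [  36.1458   52.1548    0.8105   34.9241 -104.0452  -52.0107]
0 1
```

View pics/c7.png

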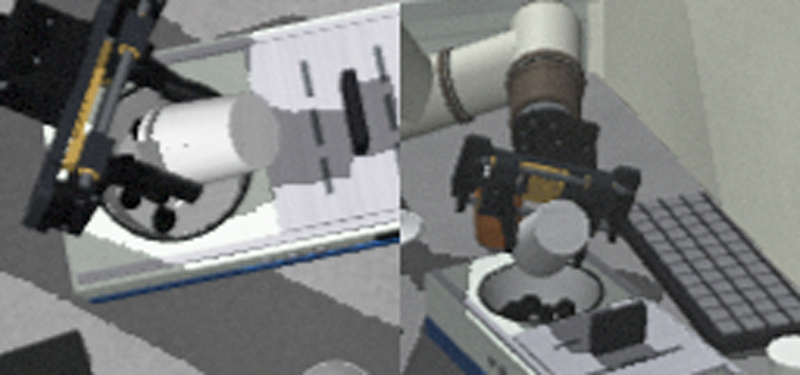

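```bash
python3 - <<'E'
from kin import *
from search2 import zmin
R0=side(110,30); off=-.025; s=r.sense(); qn=s['joints']
for t in (140,150): 
    R,g=cups(R0,None,90,t,off); q,e=ik(R,g,qn); print(t,q.round(0),round(e,4),round(zmin(q,R,g),3))
plan3([(*cups(R0,None,90,140,off),140)])
q0=np.array([-6,40,22,-53,-102,29.])
for psi in range(0,121,15):
    R=side(psi,30); pl=mat+[0,0,HG+.006]
    q1,e1=ik(R,pl+[0,0,.13],q0); q2,e2=ik(R,pl,q1); q3,e3=ik(R,pl-.1*hd(psi),q2)
    print(psi,q1.round(0),q2.round(0),q3.round(0),round(max(e1,e2,e3),4),round(zmin(q2,R,pl),3),[w.round(2) for w in wr(q2)])
E
```

```text
140 [  37.   56.    1.   38. -110.  -56.] 0.0 0.068
150 [  37.   60.    1.   40. -116.  -61.] 0.0 0.021
rows 1.5 t [-0.006  0.003  0.001] a [0.016 0.054 0.01 ] 140
0 [   8.   -2.  -58. -178.  -23.   84.] [   6.   18.  -58. -172.  -37.   81.] [   5.   -2.  -58. -147.  -15.   56.] 0.5452 0.062 [array([0.17, 0.02, 0.7 ]), array([0.27, 0.03, 0.29]), array([0.24, 0.18, 0.28])]
15 [   6.    0.  -58. -164.  -29.   80.] [   1.   22.  -58. -156.  -45.   82.] [  -0.    3.  -58. -134.  -25.   58.] 0.3718 0.062 [array([0.21, 0.  , 0.68]), array([0.28, 0.  , 0.27]), array([0.22, 0.15, 0.26])]
30 [  11.   -2.  -42. -117.  -18.   38.] [  -5.   30.  -58. -142.  -58.   88.] [ -13.   15.  -58. -120.  -45.   70.] 0.2162 0.062 [array([ 0.28, -0.03,  0.65]), array([ 0.29, -0.03,  0.23]), array([0.21, 0.11, 0.22])]
45 [ 12.   0. -37. -94. -28.  23.] [  -6.   29.  -49. -123.  -53.   78.] [ -24.   33.  -58. -111.  -60.   90.] 0.0 0.062 [array([ 0.27, -0.03,  0.66]), array([ 0.36, -0.04,  0.24]), array([0.24, 0.06, 0.22])]
60 [  8.   4. -32. -83. -43.  23.] [  -2.   27.  -39. -102.  -52.   63.] [-16.  27. -4
[... 191 characters left out ...]
28. -33. -77. -62.  57.] 0.0 0.062 [array([0.27, 0.01, 0.66]), array([0.48, 0.01, 0.3 ]), array([ 0.35, -0.  ,  0.22])]
90 [  7.  15. -20. -68. -68.  28.] [  4.  31. -24. -75. -64.  49.] [ -7.  31. -23. -67. -70.  52.] 0.0 0.062 [array([0.29, 0.02, 0.65]), array([0.53, 0.04, 0.31]), array([ 0.41, -0.01,  0.22])]
105 [  9.  20. -13. -61. -79.  32.] [  8.  34. -17. -65. -72.  48.] [ -2.  35. -13. -58. -78.  50.] 0.0 0.062 [array([0.31, 0.04, 0.63]), array([0.58, 0.08, 0.31]), array([ 0.48, -0.  ,  0.22])]
120 [ 12.  25.  -6. -56. -88.  35.] [ 12.  37. -10. -57. -80.  49.] [  4.  40.  -4. -51. -86.  49.] 0.0 0.062 [array([0.33, 0.07, 0.61]), array([0.61, 0.13, 0.31]), array([0.54, 0.02, 0.22])]
```

```bash
python3 - <<'E'
from kin import *
R0=side(110,30); off=-.025; M=mat+[-.012,-.003,0]; P=side(75,30)
R,g0=cups(R0,None,90,0,off)
plan3([(*cups(R0,None,90,t,off),t) for t in (105,75,45,15)]+[(R0,g0+[0,0,.03]),(P,M+[0,0,.2]),(P,M+[0,0,.11]),(P,M+[0,0,.0715])])
E
```

```text
rows 3.6 t [ 0.02  -0.008  0.013] a [-0.042 -0.129 -0.023] 105
rows 4.3 t [ 0.002  0.001 -0.006] a [-0.049 -0.156 -0.028] 75
rows 4.4 t [-0.027  0.008  0.002] a [-0.05  -0.157 -0.029] 45
rows 4.3 t [-0.008 -0.001  0.022] a [-0.049 -0.157 -0.028] 15
rows 2.2 t [-0.018 -0.001  0.037] a [-0.025 -0.078 -0.015] 
rows 3.4 t [0.137 0.088 0.079] a [ 0.049  0.    -0.084] 
rows 3.4 t [0.108 0.132 0.063] a [ 0.048  0.    -0.084] 
rows 2.3 t [ 0.06   0.001 -0.104] a [ 0.  0. -0.] 
rows 1.0 t [ 0.026 -0.    -0.045] a [ 0.  0. -0.]
```

Emit:
play_rows --commands '[{"fingers": 1, "tx": 0.005, "ty": -0.002, "tz": 0.003, "ax": -0.01, "ay": -0.032, "az": -0.006}, {"fingers": 1, "tx": 0.01, "ty": -0.004, "tz": 0.006, "ax": -0.021, "ay": -0.065, "az": -0.012}, {"fingers": 1, "tx": 0.015, "ty": -0.006, "tz": 0.01, "ax": -0.032, "ay": -0.098, "az": -0.018}, {"fingers": 1, "tx": 0.02, "ty": -0.008, "tz": 0.013, "ax": -0.042, "ay": -0.129, "az": -0.023}]'

```text
time_s: 18.03
tcp_pos: [0.6133, 0.0568, 0.1229]
ee_rot: [[-0.294, -0.94, -0.173], [-0.691, 0.084, 0.718], [-0.66, 0.33, -0.674]]
wrist_force: [0.2, 0.2, -1.1]
gripper_width: 0.727
```

Emit:
play_rows --commands '[{"fingers": 1, "tx": 0, "ty": 0, "tz": -0.001, "ax": -0.01, "ay": -0.031, "az": -0.006}, {"fingers": 1, "tx": 0.001, "ty": 0, "tz": -0.002, "ax": -0.02, "ay": -0.062, "az": -0.011}, {"fingers": 1, "tx": 0.001, "ty": 0.001, "tz": -0.004, "ax": -0.029, "ay": -0.094, "az": -0.017}, {"fingers": 1, "tx": 0.002, "ty": 0.001, "tz": -0.005, "ax": -0.039, "ay": -0.125, "az": -0.022}, {"fingers": 1, "tx": 0.002, "ty": 0.001, "tz": -0.006, "ax": -0.049, "ay": -0.156, "az": -0.028}]'

```text
time_s: 18.45
tcp_pos: [0.6128, 0.0522, 0.1261]
ee_rot: [[-0.296, -0.94, -0.172], [-0.271, -0.09, 0.958], [-0.916, 0.33, -0.227]]
wrist_force: [0.3, -0.3, -0.8]
gripper_width: 0.726
```

Emit:
play_rows --commands '[{"fingers": 1, "tx": -0.005, "ty": 0.002, "tz": 0, "ax": -0.01, "ay": -0.031, "az": -0.006}, {"fingers": 1, "tx": -0.011, "ty": 0.003, "tz": 0.001, "ax": -0.02, "ay": -0.063, "az": -0.012}, {"fingers": 1, "tx": -0.016, "ty": 0.005, "tz": 0.001, "ax": -0.03, "ay": -0.094, "az": -0.017}, {"fingers": 1, "tx": -0.022, "ty": 0.006, "tz": 0.002, "ax": -0.04, "ay": -0.126, "az": -0.023}, {"fingers": 1, "tx": -0.027, "ty": 0.008, "tz": 0.002, "ax": -0.05, "ay": -0.157, "az": -0.029}]'

```text
time_s: 18.87
tcp_pos: [0.6132, 0.0586, 0.1469]
ee_rot: [[-0.294, -0.94, -0.174], [0.225, -0.245, 0.943], [-0.929, 0.238, 0.283]]
wrist_force: [0.0, -0.3, -1.0]
gripper_width: 0.727
```

Emit:
play_rows --commands '[{"fingers": 1, "tx": -0.002, "ty": 0, "tz": 0.004, "ax": -0.01, "ay": -0.031, "az": -0.006}, {"fingers": 1, "tx": -0.003, "ty": 0, "tz": 0.009, "ax": -0.02, "ay": -0.063, "az": -0.011}, {"fingers": 1, "tx": -0.005, "ty": -0.001, "tz": 0.013, "ax": -0.029, "ay": -0.094, "az": -0.017}, {"fingers": 1, "tx": -0.006, "ty": -0.001, "tz": 0.018, "ax": -0.039, "ay": -0.126, "az": -0.022}, {"fingers": 1, "tx": -0.008, "ty": -0.001, "tz": 0.022, "ax": -0.049, "ay": -0.157, "az": -0.028}]'

```text
time_s: 19.28
tcp_pos: [0.6127, 0.0725, 0.1565]
ee_rot: [[-0.297, -0.939, -0.172], [0.658, -0.332, 0.675], [-0.692, 0.087, 0.717]]
wrist_force: [-0.7, -0.1, -1.9]
gripper_width: 0.726
```

Emit:
play_rows --commands '[{"fingers": 1, "tx": -0.006, "ty": 0, "tz": 0.012, "ax": -0.008, "ay": -0.026, "az": -0.005}, {"fingers": 1, "tx": -0.012, "ty": -0.001, "tz": 0.025, "ax": -0.017, "ay": -0.052, "az": -0.01}, {"fingers": 1, "tx": -0.018, "ty": -0.001, "tz": 0.037, "ax": -0.025, "ay": -0.078, "az": -0.015}, {"fingers": 1, "tx": -0.018, "ty": -0.001, "tz": 0.037, "ax": -0.025, "ay": -0.078, "az": -0.015}, {"fingers": 1, "tx": -0.018, "ty": -0.001, "tz": 0.037, "ax": -0.025, "ay": -0.078, "az": -0.015}]'

```text
time_s: 19.7
tcp_pos: [0.6124, 0.0819, 0.1832]
ee_rot: [[-0.296, -0.94, -0.169], [0.812, -0.341, 0.474], [-0.503, 0.003, 0.864]]
wrist_force: [-0.2, 0.3, -0.5]
gripper_width: 0.724
```

```bash
python3 - <<'E'
from kin import *
s=log(); print(gp(s),s['wrist_force'],s['gripper_width'],s['time_s'])
p=cap('top'); q=cap('side'); 
for n,c in(('top',p),('side',q)): print(n,[(e['score'],e['uv']) for e in spotter.find_in('lump1_mid',c)[:10]])
a=p['image'][110:190,230:336]; b=q['image'][140:220,290:396]
save(cv2.resize(np.vstack([a,b]),(795,1200),interpolation=cv2.INTER_CUBIC)[:, :], 'big.png')
save(cv2.resize(np.hstack([a,b]),(800,302),interpolation=cv2.INTER_CUBIC),'c8.png')
M=mat+[-.012,-.003,0]; P=side(75,30)
plan3([(P,M+[0,0,.2]),(P,M+[0,0,.11]),(P,M+[0,0,.0715])])
E
```

```text
[0.6215 0.0571 0.1986] [-0.2432  0.2727 -0.4503] 0.7238954931918009 19.7
top [(0.24, [273.2, 171.9])]
side []
rows 3.4 t [0.136 0.088 0.08 ] a [ 0.049 -0.001 -0.085] 
rows 3.4 t [0.107 0.132 0.062] a [ 0.048 -0.    -0.084] 
rows 2.2 t [ 0.06  -0.    -0.104] a [ 0. -0. -0.] 
rows 1.0 t [ 0.026 -0.    -0.044] a [ 0. -0. -0.]
```

View pics/c8.png

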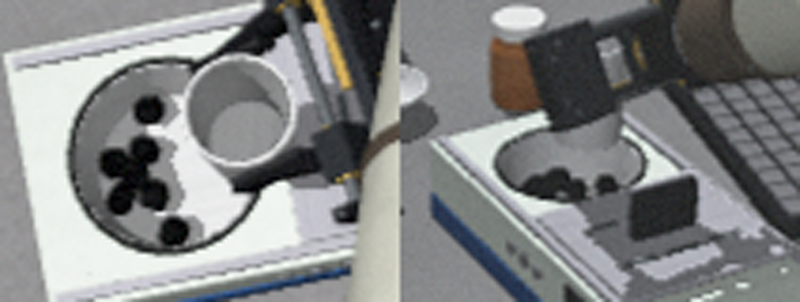

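Emit:
play_rows --commands '[{"fingers": 1, "tx": 0.03, "ty": 0.019, "tz": 0.018, "ax": 0.011, "ay": 0, "az": -0.019}, {"fingers": 1, "tx": 0.06, "ty": 0.039, "tz": 0.035, "ax": 0.022, "ay": 0, "az": -0.037}, {"fingers": 1, "tx": 0.09, "ty": 0.058, "tz": 0.053, "ax": 0.033, "ay": 0, "az": -0.056}, {"fingers": 1, "tx": 0.12, "ty": 0.077, "tz": 0.07, "ax": 0.043, "ay": 0, "az": -0.075}, {"fingers": 1, "tx": 0.136, "ty": 0.088, "tz": 0.08, "ax": 0.049, "ay": -0.001, "az": -0.085}]'

```text
time_s: 20.32
tcp_pos: [0.506, 0.1741, 0.185]
ee_rot: [[-0.038, -0.999, -0.018], [0.866, -0.042, 0.498], [-0.499, 0.003, 0.867]]
wrist_force: [-0.8, 0.3, -0.9]
gripper_width: 0.727
```

Emit:
play_rows --commands '[{"fingers": 1, "tx": 0.026, "ty": 0.033, "tz": 0.015, "ax": 0.012, "ay": 0, "az": -0.021}, {"fingers": 1, "tx": 0.052, "ty": 0.065, "tz": 0.03, "ax": 0.024, "ay": 0, "az": -0.041}, {"fingers": 1, "tx": 0.08, "ty": 0.098, "tz": 0.046, "ax": 0.036, "ay": 0, "az": -0.062}, {"fingers": 1, "tx": 0.098, "ty": 0.12, "tz": 0.057, "ax": 0.044, "ay": 0, "az": -0.077}, {"fingers": 1, "tx": 0.107, "ty": 0.132, "tz": 0.062, "ax": 0.048, "ay": 0, "az": -0.084}]'

```text
time_s: 20.73
tcp_pos: [0.4025, 0.2621, 0.1853]
ee_rot: [[0.223, -0.966, 0.13], [0.837, 0.258, 0.482], [-0.499, 0.001, 0.867]]
wrist_force: [0.4, -0.4, -0.6]
gripper_width: 0.724
```

Emit:
play_rows --commands '[{"fingers": 1, "tx": 0.02, "ty": 0, "tz": -0.035, "ax": 0, "ay": 0, "az": 0}, {"fingers": 1, "tx": 0.04, "ty": 0, "tz": -0.07, "ax": 0, "ay": 0, "az": 0}, {"fingers": 1, "tx": 0.06, "ty": 0, "tz": -0.104, "ax": 0, "ay": 0, "az": 0}, {"fingers": 1, "tx": 0.06, "ty": 0, "tz": -0.104, "ax": 0, "ay": 0, "az": 0}, {"fingers": 1, "tx": 0.06, "ty": 0, "tz": -0.104, "ax": 0, "ay": 0, "az": 0}]'

```text
time_s: 21.15
tcp_pos: [0.4062, 0.2606, 0.0934]
ee_rot: [[0.221, -0.966, 0.134], [0.837, 0.258, 0.483], [-0.501, 0.005, 0.866]]
wrist_force: [-0.6, -0.5, -0.2]
gripper_width: 0.73
```

```bash
python3 - <<'E'
from kin import *
s=log(); print(gp(s),s['wrist_force'],s['gripper_width'],s['time_s'])
p=cap('top')
for e in spotter.silhouettes('mat',p)[:1]: print(e['score'],e['uv'],ray(p,e['uv'],.004))
M=mat+[-.012,-.003,0]; P=side(75,30); print(s['ee_rot'].T@P)
plan3([(P,M+[0,0,.0715]),(P,M+[0,0,.0715]-.11*hd(75)),(P,M+[0,0,.2]-.11*hd(75))])
E
```

```text
[0.3995 0.2351 0.1086] [-0.5861 -0.4748 -0.1769] 0.7295632903270043 21.15
0.61 [221.0, 220.2] [0.4524 0.2603 0.004 ]
[[ 1.      0.0032 -0.0009]
 [-0.0032  1.      0.0044]
 [ 0.0009 -0.0044  1.    ]]
rows 1.0 t [ 0.027  0.001 -0.046] a [0.001 0.001 0.   ] 
rows 2.8 t [-0.127  0.    -0.074] a [-0. -0.  0.] 
rows 3.2 t [-0.086  0.     0.148] a [-0. -0.  0.]
```

Lower onto the mat and watch the force before releasing.

Emit:
play_rows --commands '[{"fingers": 1, "tx": 0.013, "ty": 0, "tz": -0.023, "ax": 0, "ay": 0, "az": 0}, {"fingers": 1, "tx": 0.022, "ty": 0.001, "tz": -0.038, "ax": 0.001, "ay": 0.001, "az": 0}, {"fingers": 1, "tx": 0.026, "ty": 0.001, "tz": -0.045, "ax": 0.001, "ay": 0.001, "az": 0}, {"fingers": 1, "tx": 0.026, "ty": 0.001, "tz": -0.045, "ax": 0.001, "ay": 0.001, "az": 0}, {"fingers": 1, "tx": 0.026, "ty": 0.001, "tz": -0.045, "ax": 0.001, "ay": 0.001, "az": 0}]'

```text
time_s: 21.67
tcp_pos: [0.4069, 0.2609, 0.0572]
ee_rot: [[0.225, -0.966, 0.131], [0.836, 0.26, 0.484], [-0.501, 0.001, 0.865]]
wrist_force: [0.5, 0.1, -1.3]
gripper_width: 0.724
```

```bash
python3 - <<'E'
from kin import *
s=log(); print(gp(s),s['wrist_force'],s['gripper_width'],s['time_s'])
E
```

```text
[0.4    0.2354 0.0724] [ 0.544   0.0943 -1.2849] 0.7241813883645385 21.6667
```

Emit:
play_rows --commands '[{"fingers": 1, "tx": 0.0015, "ty": 0, "tz": -0.0025, "ax": 0, "ay": 0, "az": 0}, {"fingers": 1, "tx": 0.0015, "ty": 0, "tz": -0.0025, "ax": 0, "ay": 0, "az": 0}, {"fingers": -1, "tx": 0.0015, "ty": 0, "tz": -0.0025, "ax": 0, "ay": 0, "az": 0}, {"fingers": -1, "tx": 0.0015, "ty": 0, "tz": -0.0025, "ax": 0, "ay": 0, "az": 0}, {"fingers": -1, "tx": 0.0015, "ty": 0, "tz": -0.0025, "ax": 0, "ay": 0, "az": 0}]'

```text
time_s: 22.08
tcp_pos: [0.4062, 0.2608, 0.0536]
ee_rot: [[0.224, -0.965, 0.134], [0.835, 0.261, 0.484], [-0.502, 0.003, 0.865]]
wrist_force: [-0.0, 0.6, -0.2]
gripper_width: 0.872
```

Emit:
play_rows --commands '[{"fingers": -1, "tx": 0, "ty": 0, "tz": 0, "ax": 0, "ay": 0, "az": 0}, {"fingers": -1, "tx": 0, "ty": 0, "tz": 0, "ax": 0, "ay": 0, "az": 0}, {"fingers": -1, "tx": 0, "ty": 0, "tz": 0, "ax": 0, "ay": 0, "az": 0}]'

```text
time_s: 22.33
tcp_pos: [0.4061, 0.2608, 0.0533]
ee_rot: [[0.223, -0.965, 0.134], [0.835, 0.261, 0.484], [-0.502, 0.004, 0.865]]
wrist_force: [-0.4, -0.6, 0.6]
gripper_width: 0.988
```

Emit:
play_rows --commands '[{"fingers": -1, "tx": -0.03, "ty": 0, "tz": -0.017, "ax": 0, "ay": 0, "az": 0}, {"fingers": -1, "tx": -0.06, "ty": 0, "tz": -0.035, "ax": 0, "ay": 0, "az": 0}, {"fingers": -1, "tx": -0.09, "ty": 0, "tz": -0.052, "ax": 0, "ay": 0, "az": 0}, {"fingers": -1, "tx": -0.127, "ty": 0, "tz": -0.074, "ax": 0, "ay": 0, "az": 0}, {"fingers": -1, "tx": -0.127, "ty": 0, "tz": -0.074, "ax": 0, "ay": 0, "az": 0}]'

```text
time_s: 22.75
tcp_pos: [0.3769, 0.1508, 0.0524]
ee_rot: [[0.225, -0.965, 0.136], [0.834, 0.263, 0.485], [-0.504, 0.004, 0.864]]
wrist_force: [-1.0, -0.2, 0.2]
gripper_width: 1.001
```

Emit:
play_rows --commands '[{"fingers": -1, "tx": -0.026, "ty": 0, "tz": 0.045, "ax": 0, "ay": 0, "az": 0}, {"fingers": -1, "tx": -0.052, "ty": 0, "tz": 0.09, "ax": 0, "ay": 0, "az": 0}, {"fingers": -1, "tx": -0.086, "ty": 0, "tz": 0.148, "ax": 0, "ay": 0, "az": 0}, {"fingers": -1, "tx": -0.086, "ty": 0, "tz": 0.148, "ax": 0, "ay": 0, "az": 0}]'

```text
time_s: 23.08
tcp_pos: [0.3798, 0.1544, 0.1871]
ee_rot: [[0.228, -0.966, 0.123], [0.835, 0.259, 0.485], [-0.501, -0.008, 0.866]]
wrist_force: [-0.6, -0.2, -0.4]
gripper_width: 1.0
```

```bash
python3 - <<'E'
from kin import *
s=log(); print(gp(s),s['wrist_force'],s['gripper_width'],s['time_s'],s['joints'])
p=cap('top'); q=cap('side')
for e in spotter.silhouettes('cup',p)[:3]:
    m=cv2.minAreaRect(cv2.findNonZero(e['region'].astype(np.uint8))); print(round(e['score'],2),m,ray(p,m[0],.07))
a=p['image'][110:270,200:320]; b=q['image'][130:290,250:370]
save(cv2.resize(np.hstack([a,b]),(800,533),interpolation=cv2.INTER_CUBIC),'c9.png')
F=frame(D,ey); q0=s['joints']; Bl=np.array([.6504,-.0318,0])
W=[(F,Bl+[-.0,.0,.22]),(F,Bl+[0,0,.119])]
plan3(W)
for w in W: q0,e=ik(w[0],w[1],q0); print(q0.round(0),e)
E
```

```text
[0.3729 0.1289 0.2024] [-0.6335 -0.2066 -0.3559] 1.0004492472651685 23.0833 [ -9.5074   7.7239 -29.6142 -68.1677 -68.1006  32.0229]
0.58 ((223.70001220703125, 239.40000915527344), (26.385601043701172, 31.304948806762695), 63.43495178222656) [0.4021 0.2358 0.07  ]
0.55 ((274.2500305175781, 150.75001525878906), (48.08325958251953, 48.790367126464844), 45.0) [0.6261 0.1151 0.07  ]
rows 4.1 t [-0.044 -0.139 -0.022] a [ 0.105  0.099 -0.061] 
rows 4.1 t [-0.015 -0.144  0.017] a [ 0.105  0.099 -0.06 ] 
rows 4.1 t [-0.001 -0.134  0.062] a [ 0.106  0.099 -0.061] 
rows 2.5 t [ 0.135  0.    -0.001] a [-0.  0. -0.] 
[ 11.  25.   3.   0. -67. -89.] 1.140464595472796e-09
[ 11.  30.  -5.  -0. -55. -89.] 1.9615623387946805e-09
```

View pics/c9.png

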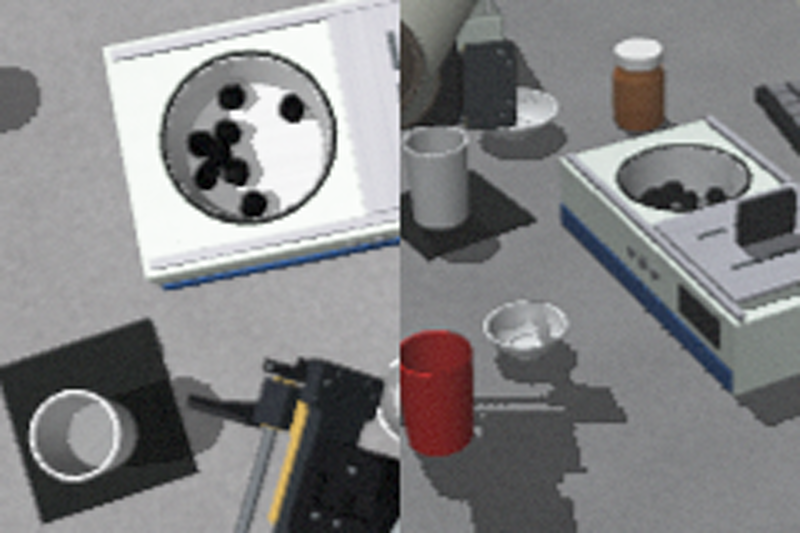

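Emit:
play_rows --commands '[{"fingers": -0.2, "tx": -0.044, "ty": -0.139, "tz": -0.022, "ax": 0.105, "ay": 0.099, "az": -0.061}, {"fingers": -0.2, "tx": -0.044, "ty": -0.139, "tz": -0.022, "ax": 0.105, "ay": 0.099, "az": -0.061}, {"fingers": -0.2, "tx": -0.044, "ty": -0.139, "tz": -0.022, "ax": 0.105, "ay": 0.099, "az": -0.061}, {"fingers": -0.2, "tx": -0.044, "ty": -0.139, "tz": -0.022, "ax": 0.105, "ay": 0.099, "az": -0.061}, {"fingers": -0.2, "tx": -0.044, "ty": -0.139, "tz": -0.022, "ax": 0.105, "ay": 0.099, "az": -0.061}]'

```text
time_s: 23.65
tcp_pos: [0.4697, 0.092, 0.1825]
ee_rot: [[0.293, -0.804, 0.517], [0.584, 0.579, 0.569], [-0.757, 0.136, 0.639]]
wrist_force: [-0.6, 1.8, -1.2]
gripper_width: 0.708
```

Emit:
play_rows --commands '[{"fingers": -0.2, "tx": -0.015, "ty": -0.144, "tz": 0.017, "ax": 0.105, "ay": 0.099, "az": -0.06}, {"fingers": -0.2, "tx": -0.015, "ty": -0.144, "tz": 0.017, "ax": 0.105, "ay": 0.099, "az": -0.06}, {"fingers": -0.2, "tx": -0.015, "ty": -0.144, "tz": 0.017, "ax": 0.105, "ay": 0.099, "az": -0.06}, {"fingers": -0.2, "tx": -0.015, "ty": -0.144, "tz": 0.017, "ax": 0.105, "ay": 0.099, "az": -0.06}, {"fingers": -0.2, "tx": -0.015, "ty": -0.144, "tz": 0.017, "ax": 0.105, "ay": 0.099, "az": -0.06}]'

```text
time_s: 24.07
tcp_pos: [0.5599, 0.0303, 0.1824]
ee_rot: [[0.205, -0.53, 0.823], [0.282, 0.837, 0.469], [-0.937, 0.136, 0.321]]
wrist_force: [-0.6, 0.9, -0.9]
gripper_width: 0.603
```

Emit:
play_rows --commands '[{"fingers": -0.2, "tx": -0.001, "ty": -0.134, "tz": 0.062, "ax": 0.106, "ay": 0.099, "az": -0.061}, {"fingers": -0.2, "tx": -0.001, "ty": -0.134, "tz": 0.062, "ax": 0.106, "ay": 0.099, "az": -0.061}, {"fingers": -0.2, "tx": -0.001, "ty": -0.134, "tz": 0.062, "ax": 0.106, "ay": 0.099, "az": -0.061}, {"fingers": -0.2, "tx": -0.001, "ty": -0.134, "tz": 0.062, "ax": 0.106, "ay": 0.099, "az": -0.061}, {"fingers": -0.2, "tx": -0.001, "ty": -0.134, "tz": 0.062, "ax": 0.106, "ay": 0.099, "az": -0.061}]'

```text
time_s: 24.48
tcp_pos: [0.6517, -0.0313, 0.1819]
ee_rot: [[-0.012, -0.206, 0.978], [-0.002, 0.978, 0.206], [-1.0, 0.0, -0.012]]
wrist_force: [0.5, -0.4, -0.4]
gripper_width: 0.602
```

```bash
python3 - <<'E'
from kin import *
s=log(); print(gp(s),s['ee_rot'],s['gripper_width'],s['time_s'])
F=frame(D,ey); Bl=np.array([.6504,-.0318,0])
plan3([(F,Bl+[0,0,.12])]); plan3([(F,Bl+[0,0,.12]),(F,Bl+.15*ey+[0,0,.12])])
E
```

```text
[ 0.6521 -0.0313  0.2124] [[-0.0123 -0.2063  0.9784]
 [-0.0022  0.9785  0.2063]
 [-0.9999  0.0003 -0.0125]] 0.6015765987070363 24.4833
rows 2.3 t [ 0.123 -0.    -0.   ] a [-0.001 -0.004 -0.   ] 
rows 2.3 t [ 0.123 -0.    -0.   ] a [-0.001 -0.004 -0.   ] 
rows 3.7 t [ 0.   0.2 -0. ] a [ 0.  0. -0.]
```

Emit:
play_rows --commands '[{"fingers": -0.2, "tx": 0.05, "ty": 0, "tz": 0, "ax": 0, "ay": 0, "az": 0}, {"fingers": -0.2, "tx": 0.09, "ty": 0, "tz": 0, "ax": 0, "ay": 0, "az": 0}, {"fingers": -0.2, "tx": 0.13, "ty": 0, "tz": 0, "ax": 0, "ay": 0, "az": 0}, {"fingers": 1, "tx": 0.13, "ty": 0, "tz": 0, "ax": 0, "ay": 0, "az": 0}, {"fingers": 1, "tx": 0.13, "ty": 0, "tz": 0, "ax": 0, "ay": 0, "az": 0}]'

```text
time_s: 24.9
tcp_pos: [0.6483, -0.0328, 0.0874]
ee_rot: [[-0.009, -0.207, 0.978], [0.0, 0.978, 0.207], [-1.0, 0.002, -0.009]]
wrist_force: [0.8, -0.1, 1.1]
gripper_width: 0.522
```

Emit:
play_rows --commands '[{"fingers": 1, "tx": 0, "ty": 0, "tz": 0, "ax": 0, "ay": 0, "az": 0}, {"fingers": 1, "tx": 0, "ty": 0, "tz": 0, "ax": 0, "ay": 0, "az": 0}, {"fingers": 1, "tx": 0, "ty": 0, "tz": 0, "ax": 0, "ay": 0, "az": 0}, {"fingers": 1, "tx": 0, "ty": 0, "tz": 0, "ax": 0, "ay": 0, "az": 0}, {"fingers": 1, "tx": 0, "ty": 0, "tz": 0, "ax": 0, "ay": 0, "az": 0}]'

```text
time_s: 25.32
tcp_pos: [0.651, -0.0324, 0.0918]
ee_rot: [[-0.0, -0.206, 0.978], [0.002, 0.978, 0.206], [-1.0, 0.002, 0.0]]
wrist_force: [0.2, -0.8, 0.9]
gripper_width: 0.152
```

Emit:
play_rows --commands '[{"fingers": 1, "tx": 0, "ty": 0, "tz": 0, "ax": 0, "ay": 0, "az": 0}, {"fingers": 1, "tx": 0, "ty": 0, "tz": 0, "ax": 0, "ay": 0, "az": 0}]'

```text
time_s: 25.48
tcp_pos: [0.6508, -0.0317, 0.0918]
ee_rot: [[-0.001, -0.207, 0.978], [0.002, 0.978, 0.207], [-1.0, 0.002, -0.0]]
wrist_force: [-1.9, 3.8, 6.5]
gripper_width: 0.138
```

Blade gripped (0.138 ≈ 12 mm). Slide it shut.

Emit:
play_rows --commands '[{"fingers": 1, "tx": 0, "ty": 0.035, "tz": 0, "ax": 0, "ay": 0, "az": 0}, {"fingers": 1, "tx": 0, "ty": 0.075, "tz": 0, "ax": 0, "ay": 0, "az": 0}, {"fingers": 1, "tx": 0, "ty": 0.115, "tz": 0, "ax": 0, "ay": 0, "az": 0}, {"fingers": 1, "tx": 0, "ty": 0.15, "tz": 0, "ax": 0, "ay": 0, "az": 0}, {"fingers": 1, "tx": 0, "ty": 0.18, "tz": 0, "ax": 0, "ay": 0, "az": 0}]'

```text
time_s: 25.9
tcp_pos: [0.6228, 0.0998, 0.0918]
ee_rot: [[-0.001, -0.207, 0.978], [-0.001, 0.978, 0.207], [-1.0, -0.0, -0.001]]
wrist_force: [0.2, -3.3, 3.0]
gripper_width: 0.139
```

Emit:
play_rows --commands '[{"fingers": 1, "tx": 0, "ty": 0.008, "tz": 0, "ax": 0, "ay": 0, "az": 0}, {"fingers": 1, "tx": 0, "ty": 0.014, "tz": 0, "ax": 0, "ay": 0, "az": 0}, {"fingers": 1, "tx": 0, "ty": 0.018, "tz": 0, "ax": 0, "ay": 0, "az": 0}, {"fingers": 1, "tx": 0, "ty": 0.021, "tz": 0, "ax": 0, "ay": 0, "az": 0}]'

```text
time_s: 26.23
tcp_pos: [0.6198, 0.1139, 0.0918]
ee_rot: [[-0.001, -0.206, 0.978], [0.0, 0.978, 0.206], [-1.0, 0.0, -0.001]]
wrist_force: [-0.3, -2.8, 6.8]
gripper_width: 0.137
```

Emit:
play_rows --commands '[{"fingers": 1, "tx": 0, "ty": 0.003, "tz": 0, "ax": 0, "ay": 0, "az": 0}, {"fingers": 1, "tx": 0, "ty": 0.004, "tz": 0, "ax": 0, "ay": 0, "az": 0}, {"fingers": 1, "tx": 0, "ty": 0.004, "tz": 0, "ax": 0, "ay": 0, "az": 0}]'

```text
time_s: 26.48
tcp_pos: [0.6196, 0.1151, 0.0918]
ee_rot: [[-0.001, -0.206, 0.979], [-0.002, 0.979, 0.206], [-1.0, -0.001, -0.002]]
wrist_force: [0.8, -5.9, 5.0]
gripper_width: 0.13
```

Emit:
play_rows --commands '[{"fingers": 0.2, "tx": 0, "ty": -0.002, "tz": 0, "ax": 0, "ay": 0, "az": 0}, {"fingers": 0.2, "tx": 0, "ty": -0.002, "tz": 0, "ax": 0, "ay": 0, "az": 0}, {"fingers": 0.2, "tx": 0, "ty": -0.002, "tz": 0, "ax": 0, "ay": 0, "az": 0}, {"fingers": 0.2, "tx": 0, "ty": -0.002, "tz": 0, "ax": 0, "ay": 0, "az": 0}, {"fingers": 0.2, "tx": -0.03, "ty": -0.002, "tz": 0, "ax": 0, "ay": 0, "az": 0}]'

```text
time_s: 26.9
tcp_pos: [0.6158, 0.1156, 0.1083]
ee_rot: [[-0.012, -0.205, 0.979], [-0.002, 0.979, 0.205], [-1.0, 0.001, -0.012]]
wrist_force: [-0.4, 0.3, -1.4]
gripper_width: 0.377
```

Emit:
play_rows --commands '[{"fingers": 0.2, "tx": -0.05, "ty": 0, "tz": 0, "ax": 0, "ay": 0, "az": 0}, {"fingers": 0.2, "tx": -0.1, "ty": 0, "tz": 0, "ax": 0, "ay": 0, "az": 0}, {"fingers": 0.2, "tx": -0.15, "ty": -0.05, "tz": 0, "ax": 0, "ay": 0, "az": 0}, {"fingers": 0.2, "tx": -0.15, "ty": -0.1, "tz": 0, "ax": 0, "ay": 0, "az": 0}, {"fingers": 0.2, "tx": -0.15, "ty": -0.15, "tz": 0, "ax": 0, "ay": 0, "az": 0}]'

```text
time_s: 27.32
tcp_pos: [0.6443, 0.007, 0.2297]
ee_rot: [[0.005, -0.21, 0.978], [0.003, 0.978, 0.21], [-1.0, 0.001, 0.006]]
wrist_force: [0.4, -0.6, -0.7]
gripper_width: 0.4
```

Emit:
play_rows --commands '[{"fingers": 0.2, "tx": 0, "ty": -0.05, "tz": 0, "ax": 0, "ay": 0, "az": 0}, {"fingers": 0.2, "tx": 0, "ty": -0.1, "tz": 0, "ax": 0, "ay": 0, "az": 0}, {"fingers": 0.2, "tx": 0, "ty": -0.15, "tz": 0, "ax": 0, "ay": 0, "az": 0}, {"fingers": 0.2, "tx": 0, "ty": -0.2, "tz": 0, "ax": 0, "ay": 0, "az": 0}, {"fingers": 0.2, "tx": 0, "ty": -0.2, "tz": 0, "ax": 0, "ay": 0, "az": 0}]'

```text
time_s: 27.73
tcp_pos: [0.6738, -0.1461, 0.224]
ee_rot: [[-0.003, -0.2, 0.98], [-0.0, 0.98, 0.2], [-1.0, 0.001, -0.003]]
wrist_force: [1.2, 0.2, 0.7]
gripper_width: 0.399
```

```bash
python3 - <<'E'
from kin import *
s=log(); print(gp(s),s['wrist_force'],s['gripper_width'],s['time_s'],np.abs(s['joint_velocities']).max())
p=cap('top'); q=cap('side')
a=p['image'][95:290,150:410]; b=q['image'][120:315,230:490]
save(cv2.resize(np.hstack([a,b]),(800,300),interpolation=cv2.INTER_CUBIC),'c10.png')
for k,z in (('cover',.086),('cup',.07),('tin',.02),('jar',.06),('tin_wide',.02),('brush',.02),('bottle',.1)):
  for e in spotter.find_in(k,p)[:2]: print(k,round(e['score'],2),e['uv'],ray(p,e['uv'],z)[:2])
print('cover shut pred',proj(p,np.array([.6219,.1155,.086])))
E
```

```text
[ 0.6739 -0.1461  0.2545] [1.248  0.1928 0.6564] 0.3989165481173097 27.7333 4.363823595915782
cover 0.81 [257.8, 151.6] [0.6201 0.1541]
cup 0.96 [367.1, 273.4] [ 0.3231 -0.1187]
cup 0.79 [227.1, 239.2] [0.4027 0.2274]
jar 0.85 [172.7, 137.8] [0.6598 0.3776]
tin_wide 0.94 [169.1, 192.4] [0.5233 0.3956]
tin_wide 0.46 [260.5, 150.1] [0.6384 0.1576]
brush 0.9 [474.6, 219.6] [ 0.4602 -0.4023]
bottle 0.85 [476.9, 147.7] [ 0.6313 -0.3826]
cover shut pred [273.3161 151.0301]
```

Emit:
play_rows --commands '[{"fingers": 0.2, "tx": 0, "ty": -0.1, "tz": -0.1, "ax": 0, "ay": 0, "az": 0}, {"fingers": 0.2, "tx": 0, "ty": -0.1, "tz": -0.1, "ax": 0, "ay": 0, "az": 0}, {"fingers": 0.2, "tx": 0, "ty": -0.1, "tz": -0.1, "ax": 0, "ay": 0, "az": 0}, {"fingers": 0.2, "tx": 0, "ty": -0.1, "tz": -0.1, "ax": 0, "ay": 0, "az": 0}, {"fingers": 0.2, "tx": 0, "ty": -0.1, "tz": -0.1, "ax": 0, "ay": 0, "az": 0}]'

```text
time_s: 28.6
tcp_pos: [0.6151, -0.2296, 0.226]
ee_rot: [[-0.001, -0.205, 0.979], [0.001, 0.979, 0.205], [-1.0, 0.001, -0.001]]
wrist_force: [0.7, 0.0, 0.1]
gripper_width: 0.397
```

Emit:
play_rows --commands '[{"fingers": 0.2, "tx": 0, "ty": 0, "tz": 0, "ax": 0, "ay": 0, "az": 0}, {"fingers": 0.2, "tx": 0, "ty": 0, "tz": 0, "ax": 0, "ay": 0, "az": 0}, {"fingers": 0.2, "tx": 0, "ty": 0, "tz": 0, "ax": 0, "ay": 0, "az": 0}]'

```text
time_s: 28.85
tcp_pos: [0.6162, -0.2279, 0.2253]
ee_rot: [[-0.002, -0.208, 0.978], [0.001, 0.978, 0.208], [-1.0, 0.002, -0.002]]
wrist_force: [0.1, 0.3, -0.2]
gripper_width: 0.402
```

```bash
python3 - <<'E'
from kin import *
q=cap('side'); p=cap('top')
for n,c in(('side',q),('top',p)):
  for e in spotter.silhouettes('cover',c)[:1]:
    ys,xs=np.nonzero(e['region']); print(n,round(e['score'],2),e['uv'],xs.min(),xs.max(),ys.min(),ys.max(),len(xs))
    m=cv2.boxPoints(cv2.minAreaRect(cv2.findNonZero(e['region'].astype(np.uint8)))); print(np.array([(ray(c,k,.086)-A0)[:2]@np.c_[ex,ey][:2] for k in m]) if n=='top' else '')
# blade dark pixels vs the initial side picture
old=cv2.cvtColor(cv2.imread('pics/side.png'),cv2.COLOR_BGR2GRAY); new=cv2.cvtColor(q['image'],cv2.COLOR_RGB2GRAY)
for im in(old,new):
    w=im[162:188,322:350]<60; ys,xs=np.nonzero(w); print(len(xs),xs.mean()+322,ys.mean()+162)
g=lambda y,z:proj(q,an(0,y,z)); print('px per 10mm',g(.08,.12)-g(.07,.12))
for e in spotter.find_in('tin',p)[:2]: print(e['score'],e['uv'],ray(p,e['uv'],.02))
for e in spotter.find_in('tin',q)[:1]: print(e['score'],e['uv'])
print(r.sense()['tcp_pos'],r.sense()['wrist_force'])
E
```

```text
side 0.78 [334.3, 178.1] 305 363 166 196 1116

top 0.57 [271.4, 150.5] 239 308 115 185 3732
[[ 0.0811  0.1556]
 [ 0.0812  0.0002]
 [-0.0751  0.0004]
 [-0.075   0.1537]]
192 336.3697916666667 175.48958333333334
199 334.51256281407035 174.24120603015075
px per 10mm [-1.5418 -1.2813]
0.39 [316.7, 227.3] [0.4359 0.0065 0.02  ]
0.15 [332.4, 178.8]
[ 0.6157 -0.2287  0.2253] [ 0.2759 -0.3205  0.0513]
```

```bash
python3 -c "
from h import *
print(job.finish_job())"
```

```text
the job is handed in; nothing more can be done
None
```

I finished the job and handed it in at about 29 s of the 72 s allowed. `finish_job` gives no verdict, so the results below rest on my own checks.

**What was done**
- **Cover:** I gripped the blade and slid the cover to its open stop. After the pour I slid it shut again, 150.1 mm of travel to a clear stop.
- **Pour:** I took the aluminium cup by its side, not the red look-alike, and tipped it to 130° with its mouth about 4 mm from the dish's middle. I counted eight lumps in the dish in the last picture I viewed before shutting the cover.
- **Cup:** It stands empty and upright on the mat, about 12 mm from the mat's middle, and is released.
- **End state:** The final top-view outline puts the cover plate at about 0 to 155 mm on the analyser's y axis, which fits fully shut. The gripper is clear and the wrist force reads about zero.

**What disagreed or failed**
- **Tool offset:** The real fingertips end about 30 mm short of where the stated tool data put them. My first try at the cover therefore closed above the blade without moving it. Touching the deck confirmed the offset, and I corrected for it in every later move.
- **Final picture:** I could not view the last picture because I had reached the 12-picture limit, so the last check was by numbers only.
- **Small tin:** The network placed it about 30 mm from its first reading, with a low score (0.39), probably because the arm partly hid it. I did not recheck it. I planned every path clear of it and saw no unexpected contact force.
- **Others:** The jar, wide tin, brush and bottle read within about 8 mm of where they started.

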